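# Seat a beaker on its drying peg and gauge its base

## Robot

A 6-joint arm with a two-finger parallel gripper is mounted at the origin on the work surface. World frame = base frame: x ahead of the robot, y to its left, z up, the work surface at z = 0. Lengths are in m, angles in rad, forces in N, time in s.
With the tool pointing down it reaches from about 0.35 to 0.875 m from the base axis. Payload 4.2 kg.
Tool frame: the origin (TCP) lies between the finger pads; the fingertips stand 8 mm ahead of it and the grasp point (between the pads) lies 11 mm behind it (ctrl.tip_reach is the distance from the TCP to the fingertips, in m); z points along the fingers, y is the direction in which the jaws open and shut (so a half turn about z gives the same grasp; the last joint's range is limited). The gripper opens to 87 mm and grips with 3 to 60 N. Pads are 19 mm wide; open, the fingers measure 117 mm over their backs; the gripper's body (75 mm by 190 mm) begins 51 mm behind the grasp point.
Start: joints at [1.498, 0.385, 0.008, 0, -1.194, -0.259], TCP at [0.204, 0.591, 0.231] pointing down, gripper open.
Joint ranges: [-3.14, 3.14], [-1.21, 2.06], [-1.07, 1.41], [-3.16, 2.05], [-2.99, -0.16], [-3.1, 3.1]. Speed limits (rad/s): [2.79, 2.79, 3.14, 3.14, 3.14, 3.14].

## Interface

Orientations are given as a 3x3 rotation matrix whose columns are the frame's x, y, z axes.
In Python, from bench import observe, eyes, workorder, ctrl gives the robot as it stands.
- The arm moves only by the tool step_arm, never from a script. Its argument "motion" is a list of rows, each a list of 3 entries, a list of its own where there are three numbers: the finger opening in mm, from 0 to 87, then the shift along the tool's x, y, z in mm, then the turn, a rotation vector about the tool's x, y, z in degrees. A call has 1 to 5 rows; each row is the pose to reach, as a shift and turn from the pose commanded when the call began, along the tool's axes at that moment; what a row does not reach only later rows make up. A row lasts 1/12 s, in which the tool goes at most 41.7 mm and 7.16 degrees, less where a joint would pass 70% of its speed; a pose out of reach is approached as far as the arm can. A call with a gripper value outside its range is refused whole. The fingers move at their own pace and stop on an object; the grip force is fixed at half the most. Time passes only in rows, so rows that repeat a pose let the fingers close. It gives the time, the measured TCP pose, the force and the opening at its end, in the units of the state.
- observe(): the state, without advancing time (a new reading comes with each control period).
- eyes.get_image(name): name is "scene" or "side" or "wrist"; returns a dict with "color" (420x560x3 uint8, red, green, blue), "z_map" (420x560 float32, m along the optical axis (not along the pixel's ray), 0 where there is no reading), "K" (3x3 intrinsics, pixels), "k1" (the pictures are not rectified: a ray, as slopes to the right and down, at radius r is drawn at 1 + k1 r^2 times it, then the intrinsics apply), "view" (4x4, takes a point from world to camera coordinates); the wrist camera has in their place "hand_eye" (4x4, takes a point from camera to tool coordinates, whose origin is the TCP and whose axes are the flange's). Camera axes: x right, y down, z forward; pixel columns grow to the right and rows downward; lengths in m; the calibration is good to about 2 mm. A picture is of the moment at which its call begins: read the wrist's pose just before it.
- workorder.hand_in(): hands the job in, once; it reports no verdict.
The state is a dict: "t": time; "q": joint angles; "joint_velocities": joint speeds; "tau": joint torques, N m; "eef_pos": TCP position; "tool_rot": TCP orientation; "force": force on the tool from outside, world axes, zero at the start; "moment": the same for the moment, N m; "gripper_width": finger opening in m.
Only numpy, scipy, OpenCV 4.12 (cv2) and the standard library are available. Lean on these libraries where they do the work, as an engineer would, in place of code of your own. Each camera call takes 0.05 s, during which the arm holds its last target. There are 200 camera calls.

## Task

Take the rinsed beaker from its sloping rest, turn it mouth-down, set it (no dropping) over the drying peg with its rim down on the round foot, and let it go. Then lift the thickness gauge from its stand and, holding it upright, press its spring tip gently inside the ring mark in the middle of the beaker's upturned base, until the tip is about half-way in. Finish while still holding it pressed there; leave the bottle, tip box and tube rack alone.

Things in the scene. Friction and masses are not known exactly. Their poses are not given: they have to be found in the camera images.
- beaker_center (a point): centre (half-way up) of a loose straight white plastic beaker: outside diameter 50, height 85, wall 3, base 4, about 70 g. z: along its axis from base to open mouth. It begins lying in the sloping rest, mouth low (30 degrees below level) and roughly towards the robot. Its sides are clear for fingers. A gripper leaning to the base end should grip within 30 of the base, for its palm to clear the edge
- beaker_spot (a point): the middle of the outside of the beaker's base, 42.5 from its centre; a thin flat grey ring mark, 20 outside and 15 inside diameter, surrounds it. z points into the beaker, to its mouth
- beaker_rim (a point): the middle of the beaker's mouth, level with its rim, 42.5 from its centre; z points out of the mouth
- peg_seat (a point): the centre of the top of the drying stand's round white foot (fixed; diameter 90, 30 high), where the upright aluminium peg rises from it: peg diameter 24, standing 60 above this point, bevelled at the top. z up. The beaker's 44 bore goes over the peg with 10 to spare all round, and its rim rests on the foot, with the base 85 above this point
- gauge_grip (a point): centre of the black upright handle (diameter 22, length 70) of a loose pen-shaped gauge, about 130 g; z up the handle. A collar (diameter 33, its top 35 below this point) rests on the block stand, and the 50 below it (steel barrel, diameter 18, and spring tip) hang in the block's 24 hole, so lift it straight up by 55. This point starts 101 above the bench
- gauge_tip (a point): the end of the gauge's steel spring tip (diameter 6, round end), 91 below gauge_grip along the gauge's axis when out; it moves towards the handle as it is pressed in
- plunger (a joint): how far the gauge's spring tip is pushed in (m): 0 fully out, 0.012 fully in; it needs about 1 N to start and 4.6 N to go fully in (300 N/m)
- peg: the fixed drying stand (foot and peg); origin at the centre of its underside, z up
- stand: the fixed grey block, 60 x 60 x 60 high, that holds the gauge; origin at the centre of its underside, z up
- rest: the fixed sloping rest under the beaker, base plate 120 x 70; origin at the centre of its underside; -x is the direction the beaker's mouth points to; highest point 77 above the bench
- tipbox: bystander: purple tip box with a pale lid, 122 x 87 x 64 high; origin at the centre of its underside
- reagent: bystander: brown bottle, diameter 60, height 120; origin at the centre of its underside
- tuberack: bystander: yellow rack with three capped tubes, 50 x 120 x 104 high; origin at the centre of its underside
There are look-alikes about, which are no part of the job. Of the things shaped like the part that bears gauge_grip, the black one is meant.

How it is judged:
On the way, in this order (a step that is already met when the one before it is completed fails the run):
1. the beaker stands mouth-down over the peg, rim on the foot, let go (angle between beaker_center's own z axis and vertical above 3 rad and horizontal distance between beaker_rim and peg_seat below 0.014 m and z of beaker_rim in the frame of peg_seat between -0.005 and 0.005 m and contact force between the fingers and beaker below 0.1 N and linear speed of beaker below 0.02 m/s), for 0.2 s.
2. the gauge is held, clear above its stand (z of gauge_grip in the frame of stand above 0.153 m and contact force between the fingers and gauge above 0.5 N), for 0.2 s.
At the end, for the whole second after the job is handed in: Beaker mouth-down over the peg (8 degrees), rim within 5 mm of the foot, not touched by the fingers; gauge held by the fingers alone, upright within 8 degrees, tip on the base within 7.5 mm of the ring's middle, pushed in 2.5 to 10.5 mm, 0.8 to 7 N, still for the last second (angle between beaker_center's own z axis and vertical above 3 rad and horizontal distance between beaker_rim and peg_seat below 0.014 m and z of beaker_rim in the frame of peg_seat between -0.005 and 0.005 m and contact force between the fingers and beaker below 0.1 N and horizontal distance between gauge_tip and beaker_spot below 0.0075 m and distance between gauge_tip and beaker_spot below 0.009 m and angle between gauge_grip's own z axis and vertical below 0.15 rad and value of joint plunger between 0.0025 and 0.0105 m and contact force between gauge and beaker between 0.8 and 7 N and contact force between the fingers and gauge above 0.5 N and contact force between gauge and stand below 0.1 N and linear speed of gauge below 0.03 m/s); the arm keeps its last pose, push and grip.
It fails at once if a bystander is pushed by more than 30 mm (distance of any of tipbox, reagent, tuberack from where it was at the start of the episode above 0.03 m).
It fails at once if the gauge is pressed on the beaker with more than 12 N (contact force between gauge and beaker above 12 N).
It fails at once if the beaker is dropped (moving faster than 0.6 m/s out of the fingers) (contact force between the fingers and beaker below 0.05 N and linear speed of beaker above 0.6 m/s).
It also fails if it takes over 64 s, if anything falls off the work surface, if the arm or the gripper's body presses on something with over 40 N, if the wrist force passes 120 N, or if a joint passes its speed limit or range.

## Working session

There is one attempt and no reset: what is moved stays moved. The work goes in short steps, Python scripts to look and compute and a tool call to move; the robot and the scene stay as the last step left them, time stands still between calls to the robot, and variables do not carry over. Pictures are saved under pics/ and viewed, about 8 in all and at most 12, crops included, and the job is handed in when it is done.

Besides the shell and the picture viewer there is one more tool, called after "Emit:" as name([rows], argument=value, ...), one row to a line, values as JSON. step_arm: Moves the arm, as the interface text tells. Its arguments: {"type":"object","properties":{"motion":{"type":"array"}},"required":["motion"]}

```bash
mkdir -p pics; ls; cat > h.py <<'E'
import numpy as np, cv2
from bench import observe, eyes, workorder, ctrl
def cloud(im, T):
    """world points per pixel; T cam->world"""
    K=im["K"];k1=im["k1"];h,w=im["z_map"].shape
    u,v=np.meshgrid(np.arange(w),np.arange(h))
    p=np.stack([u,v],-1).reshape(-1,1,2).astype(float)
    s=cv2.undistortPoints(p,K,np.array([k1,0,0,0.]))[:,0]
    z=im["z_map"].reshape(-1).astype(float)
    P=np.c_[s*z[:,None],z]
    return (P@T[:3,:3].T+T[:3,3]).reshape(h,w,3)
def look(name):
    st=observe(); im=eyes.get_image(name)
    if name=="wrist":
        T=np.eye(4);T[:3,:3]=st["tool_rot"];T[:3,3]=st["eef_pos"];T=T@np.array(im["hand_eye"])
    else: T=np.linalg.inv(np.array(im["view"]))
    return im,T,cloud(im,T)
def save(im,fn): cv2.imwrite("pics/"+fn,cv2.cvtColor(im["color"],cv2.COLOR_RGB2BGR))
E
python3 - <<'E'
from h import *
st=observe();print({k:np.round(v,3).tolist() for k,v in st.items()})
for n in ["scene","side","wrist"]:
    im,T,P=look(n);save(im,n+"0.png");np.savez("pics/"+n+"0.npz",c=im["color"],P=P,z=im["z_map"],T=T,K=im["K"],k1=im["k1"])
    print(n,np.round(T,3).tolist(),im["k1"],(im["z_map"]>0).mean())
a=cv2.imread("pics/scene0.png");b=cv2.imread("pics/side0.png")
E
```

```text
pics
{'t': 0.0, 'q': [1.498, 0.386, 0.007, -0.001, -1.194, -0.259], 'joint_velocities': [0.001, 0.0, -0.001, 0.001, 0.001, -0.001], 'tau': [-0.0, -39.067, 18.74, 4.22, 0.011, -0.0], 'eef_pos': [0.203, 0.59, 0.229], 'tool_rot': [[0.945, -0.326, -0.001], [-0.326, -0.945, -0.002], [0.0, 0.002, -1.0]], 'force': [0.331, -0.784, -0.47], 'moment': [-0.063, -0.002, 0.041], 'gripper_width': 0.087}
scene [[-0.408, 0.757, -0.511, 1.036], [0.913, 0.342, -0.222, 0.22], [0.006, -0.557, -0.831, 0.836], [0.0, 0.0, 0.0, 1.0]] -0.017860058908138226 0.996203231292517
side [[-0.985, -0.129, 0.111, 0.482], [-0.169, 0.657, -0.735, 0.725], [0.021, -0.743, -0.669, 0.706], [0.0, 0.0, 0.0, 1.0]] -0.09858125134436009 0.996109693877551
wrist [[-0.326, -0.917, -0.229, 0.266], [-0.945, 0.317, 0.076, 0.569], [0.003, 0.241, -0.971, 0.383], [0.0, 0.0, 0.0, 1.0]] -0.013659900396767097 0.9651743197278911
```

View pics/scene0.png

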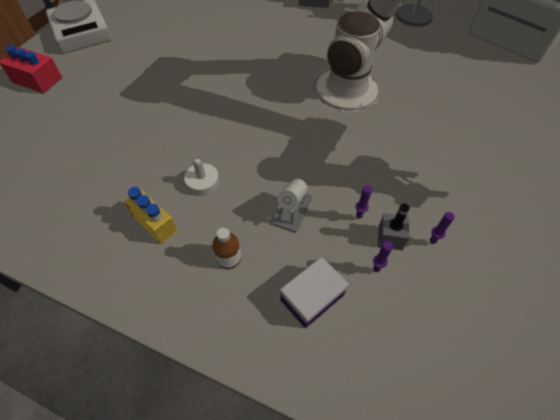

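View pics/side0.png

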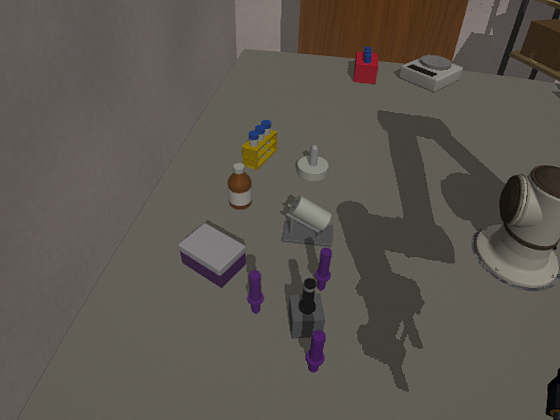

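The scene view shows the peg and foot at (201,178), the beaker at (292,195) and the black gauge at (401,215) on its block, with purple look-alikes around it. In the side view they are at (313,165), (310,213) and (309,295). Next I'll measure with depth.

```bash
python3 - <<'E'
import numpy as np,cv2
D={n:np.load(f"pics/{n}0.npz") for n in["scene","side"]}
px={"scene":dict(peg=(201,178),foot=(205,187),beaker=(292,195),gauge=(401,215),block=(395,235),bottle=(226,250),box=(315,290),rack=(152,215),p1=(364,203),p2=(442,230),p3=(382,258)),
"side":dict(foot=(313,172),beaker=(310,213),gauge=(309,295),block=(307,315),bottle=(239,190),box=(212,250),rack=(260,147),p1=(324,268),p2=(316,350),p3=(255,290))}
for n in D:
    for k,(u,v) in px[n].items(): print(n,k,D[n]["P"][v,u].round(3),D[n]["c"][v,u])
for n,d in D.items():
    P=d["P"];c=d["c"].astype(int);hsv=cv2.cvtColor(d["c"],cv2.COLOR_RGB2HSV)
    C=P[px[n]["foot"][1],px[n]["foot"][0]]
    near=lambda C,r:np.hypot(P[...,0]-C[0],P[...,1]-C[1])<r
    m=near(C,.08)&(abs(P[...,2]-.03)<.004)
    (x,y),r=cv2.minEnclosingCircle(P[m][:,:2].astype(np.float32)*1000)
    m2=near(C,.08)&(P[...,2]>.05)
    print(n,"foot",m.sum(),x,y,r,P[m][:,2].mean(),"peg",m2.sum(),P[m2].mean(0).round(4),P[m2][:,2].max())
    C=P[px[n]["gauge"][1],px[n]["gauge"][0]]
    m=near(C,.05)&(P[...,2]>.072)&(hsv[...,2]<70)
    Q=P[m];print(n,"gauge",m.sum(),np.round(Q.mean(0),4),Q.min(0).round(3),Q.max(0).round(3))
    t=Q[Q[:,2]>.132];print("  top",len(t),t.mean(0).round(4) if len(t) else 0)
    m=near(C,.06)&(abs(P[...,2]-.06)<.003);print("  block top",m.sum(),cv2.minAreaRect(P[m][:,:2].astype(np.float32)*1000))
    # beaker/rest
    C=P[px[n]["beaker"][1],px[n]["beaker"][0]]
    m=near(C,.1)&(P[...,2]>.02)&(hsv[...,2]>150)&(hsv[...,1]<60);Q=P[m];print(n,"beaker",m.sum(),Q.mean(0).round(4),Q.min(0).round(3),Q.max(0).round(3))
    m=near(C,.1)&(abs(P[...,2]-.008)<.008)&(abs(P[...,2])>.003);print("  plate",m.sum(),cv2.minAreaRect(P[m][:,:2].astype(np.float32)*1000))
a=D["scene"]["c"][160:260,260:440];b=D["side"]["c"][180:380,240:350]
w=cv2.imread("pics/wrist0.png")
out=np.zeros((600,800,3),np.uint8)
a=cv2.resize(a,None,fx=2.6,fy=2.6)[...,::-1];out[:260,:468]=a
b=cv2.resize(b,None,fx=3,fy=3)[...,::-1];out[:600,470:800]=b
out[262:600,:451]=cv2.resize(w,(451,338))
cv2.imwrite("pics/mont.png",out)
E
```

```text
scene peg [ 0.536 -0.224  0.033] [109 108 104]
scene foot [ 0.556 -0.2    0.031] [160 158 147]
scene beaker [0.538 0.033 0.106] [99 96 90]
scene gauge [0.497 0.276 0.118] [14 11 12]
scene block [0.515 0.281 0.062] [83 80 80]
scene bottle [ 0.718 -0.045  0.086] [80 47 21]
scene box [0.716 0.162 0.066] [147 143 140]
scene rack [ 0.714 -0.234  0.099] [15 33 69]
scene p1 [0.474 0.19  0.082] [39 15 50]
scene p2 [0.472 0.373 0.082] [36 15 45]
scene p3 [0.599 0.268 0.087] [36 17 46]
side foot [ 0.522 -0.188  0.03 ] [139 140 130]
side beaker [0.51  0.045 0.088] [143 144 135]
side gauge [0.486 0.288 0.113] [20 20 22]
side block [0.485 0.295 0.06 ] [55 55 55]
side bottle [ 0.693 -0.03   0.066] [78 49 27]
side box [0.704 0.172 0.061] [128 125 126]
side rack [ 0.681 -0.23   0.065] [123 103   8]
side p1 [0.465 0.197 0.085] [61 28 79]
side p2 [0.463 0.382 0.093] [60 26 79]
side p3 [0.587 0.278 0.09 ] [63 33 79]
scene foot 576 527.89501953125 -228.69229125976562 45.60750961303711 0.030995171991813328 peg 139 [ 0.5317 -0.2255  0.0748] 0.09415498000166689
scene gauge 225 [0.4936 0.2744 0.1136] [0.477
[... 240 characters left out ...]
071] [0.534 0.045 0.115]
  plate 1007 ((541.4943237304688, 33.289825439453125), (186.6959686279297, 195.27432250976562), 23.45671844482422)
side foot 378 528.0982055664062 -226.5155792236328 45.01910400390625 0.02873544030902443 peg 117 [ 0.5287 -0.2216  0.0723] 0.0908033148325087
side gauge 308 [0.4888 0.2825 0.1115] [0.478 0.267 0.072] [0.5   0.288 0.138]
  top 100 [0.4888 0.278  0.1351]
  block top 589 ((488.67559814453125, 276.8612976074219), (61.00299835205078, 62.67580032348633), 14.408585548400879)
side beaker 89 [0.5038 0.0363 0.0897] [0.465 0.029 0.064] [0.536 0.042 0.11 ]
  plate 801 ((512.396728515625, 26.33098793029785), (120.16471099853516, 73.00529479980469), 2.149183511734009)
```

View pics/mont.png

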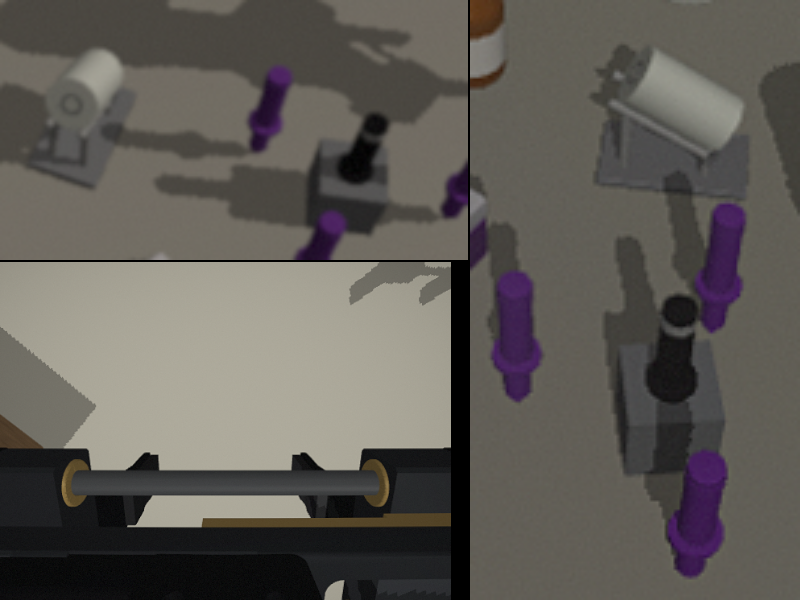

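The crops show the beaker lying with its base (ring mark) up on the +x side and its mouth towards the robot. The black gauge stands in its block with purple pens around it. Next I'll fit the cylinder axis and check what ctrl offers.

```bash
cat >> h.py <<'E'
from scipy.spatial.transform import Rotation as R
def go(pos,rot,cur=None):
    """shift mm, turn deg from the present pose to TCP pos / rot"""
    st=observe() if cur is None else cur
    A=np.array(st["tool_rot"]);d=A.T@(np.array(pos)-st["eef_pos"])*1000
    w=R.from_matrix(A.T@np.array(rot)).as_rotvec(degrees=True)
    print("shift",d.round(1).tolist(),"turn",w.round(2).tolist(),"| tcp",np.round(st["eef_pos"],4),"t",round(st["t"],2))
def rot(y,a):
    """tool rotation: jaw axis y, approach a"""
    a=np.array(a,float);a/=np.linalg.norm(a);y=np.array(y,float);y-=a*(a@y);y/=np.linalg.norm(y)
    return np.c_[np.cross(y,a),y,a]
E
python3 - <<'E'
from h import *
from scipy.optimize import least_squares
print([x for x in dir(ctrl) if x[0]!="_"],ctrl.tip_reach)
for names in (["scene"],["side"],["scene","side"]):
    Q=[]
    for n in names:
        d=np.load(f"pics/{n}0.npz");P=d["P"];v=d["c"].max(-1)
        m=(np.hypot(P[...,0]-.505,P[...,1]-.033)<.09)&(P[...,2]>.045)&(v>85);Q.append(P[m])
    Q=np.vstack(Q)
    def f(p):
        az,el,cy,cz=p; d=np.array([-np.cos(el)*np.cos(az),-np.cos(el)*np.sin(az),-np.sin(el)])
        r=Q-np.array([.51,cy,cz]); t=r@d; rad=np.linalg.norm(r-t[:,None]*d,axis=1)-.025
        cap=np.abs(rad); return rad
    s=least_squares(f,[0,.52,.03,.075],loss="soft_l1",f_scale=.002)
    az,el,cy,cz=s.x; d=np.array([-np.cos(el)*np.cos(az),-np.cos(el)*np.sin(az),-np.sin(el)])
    c0=np.array([.51,cy,cz]);good=abs(f(s.x))<.003;t=(Q-c0)@d
    print(names,len(Q),good.sum(),np.degrees([az,el]).round(1),c0.round(4),"axial range",np.percentile(t[good],[0,1,99,100]).round(4))
    # base cap points
    rr=np.linalg.norm(Q-c0-t[:,None]*d,axis=1); cap=(rr<.018)&(t<-.02)
    if cap.sum(): tb=np.median(t[cap]);print(" cap",cap.sum(),tb.round(4),"centre",(c0+d*(tb+.0425)).round(4),"spot",(c0+d*tb).round(4))
d=np.load("pics/side0.npz");P=d["P"]
for n in ["scene","side"]:
    P=np.load(f"pics/{n}0.npz")["P"];m=(abs(P[...,0]-.512)<.08)&(abs(P[...,1]-.026)<.06)&(P[...,2]>.0045)&(P[...,2]<.018)
    print(n,cv2.minAreaRect(P[m][:,:2].astype(np.float32)*1000),np.percentile(P[m][:,2],[10,50,90]))
E
```

```text
['Unreachable', 'tip_reach'] 0.008
['scene'] 611 382 [ 2.9 29.5] [0.51   0.0238 0.0717] axial range [-0.0512 -0.0488  0.0407  0.0447]
 cap 130 -0.042 centre [0.5095 0.0238 0.0714] spot [0.5465 0.0257 0.0924]
['side'] 770 724 [ 2.8 30. ] [0.51   0.0243 0.0676] axial range [-0.0507 -0.0472  0.0392  0.0402]
['scene', 'side'] 1381 1053 [ 2.9 29.8] [0.51   0.0241 0.069 ] axial range [-0.0525 -0.0489  0.0397  0.0433]
 cap 130 -0.0432 centre [0.5106 0.0241 0.0694] spot [0.5475 0.0259 0.0905]
scene ((514.7716674804688, 26.096240997314453), (116.75935363769531, 153.15794372558594), 89.84980773925781) [0.0069109  0.00921263 0.01131977]
side ((512.268798828125, 25.72934913635254), (119.86393737792969, 71.81246185302734), 2.149183511734009) [0.00517434 0.00655621 0.00822202]
```

```bash
cat >> h.py <<'E'
az=np.radians(2.9);e=np.array([np.cos(az),np.sin(az),0]);zz=np.array([0,0,1.]);jy=np.array([np.sin(az),-np.cos(az),0])
bc=np.array([.509,.0243,.0695]);bz=-np.cos(np.radians(30))*e-.5*zz
def pick(th,back,dfb=.024):
    t=np.radians(th);a=np.cos(t)*e+np.sin(t)*zz
    g=bc-bz*(.0425-dfb);return g+a*(.011-back),rot(jy,a)
E
python3 - <<'E'
from h import *
p,r=pick(245,.13);print(p);go(p,r);go([.203,.59,.26],r)
E
```

```text
[0.57522812 0.02765497 0.18660063]
shift [534.9, 410.9, 43.8] turn [-4.69, -24.68, -21.59] | tcp [0.2034 0.5905 0.2297] t 0.15
shift [-0.2, 0.7, -30.3] turn [-4.69, -24.68, -21.59] | tcp [0.2034 0.5905 0.2297] t 0.15
```

Emit:
step_arm([
  [87, [90, 70, -20], [-1, -6, -5]],
  [87, [180, 140, -20], [-2, -12, -10]],
  [87, [270, 210, -20], [-4, -20, -18]],
  [87, [360, 280, -20], [-4.7, -24.7, -21.6]],
  [87, [450, 340, -20], [-4.7, -24.7, -21.6]],
])

```text
t: 0.57
eef_pos: [0.3107, 0.428, 0.2441]
tool_rot: [[0.903, 0.056, -0.425], [0.053, -0.998, -0.018], [-0.425, -0.006, -0.905]]
force: [1.5, 1.3, -0.7]
gripper_width: 0.087
```

```bash
python3 - <<'E'
from h import *
st=observe();print(st["q"],st["force"])
p,r=pick(245,.13);go(p,r)
E
```

```text
[ 1.02574964  0.37720402  0.09568081 -0.36201748 -1.54616257  0.65892581] [ 1.4876373   1.29528859 -0.67205531]
shift [242.0, 414.9, -53.1] turn [-0.19, 0.18, 0.44] | tcp [0.3107 0.428  0.2441] t 0.57
```

Emit:
step_arm([
  [87, [242, 415, -53], [0, 0, 0]],
  [87, [242, 415, -53], [0, 0, 0]],
  [87, [242, 415, -53], [0, 0, 0]],
  [87, [242, 415, -53], [0, 0, 0]],
  [87, [242, 415, -53], [0, 0, 0]],
])

```text
t: 0.98
eef_pos: [0.4244, 0.2539, 0.2187]
tool_rot: [[0.905, 0.051, -0.422], [0.047, -0.999, -0.02], [-0.423, -0.001, -0.906]]
force: [0.8, 1.0, 0.2]
gripper_width: 0.0869
```

```bash
python3 - <<'E'
from h import *
st=observe();print(st["q"],st["force"])
p,r=pick(245,.13);go(p,r)
E
```

```text
[ 0.69778439  0.38557215  0.00457054 -0.25884226 -1.54634953  0.97747619] [0.80976731 1.00381275 0.18360372]
shift [139.6, 233.7, -30.0] turn [-0.07, 0.02, 0.05] | tcp [0.4244 0.2539 0.2187] t 0.98
```

Emit:
step_arm([
  [87, [140, 234, -30], [0, 0, 0]],
  [87, [140, 234, -30], [0, 0, 0]],
  [87, [140, 234, -30], [0, 0, 0]],
  [87, [140, 234, -30], [0, 0, 0]],
  [87, [140, 234, -30], [0, 0, 0]],
])

```text
t: 1.4
eef_pos: [0.5392, 0.0819, 0.1941]
tool_rot: [[0.905, 0.051, -0.423], [0.047, -0.999, -0.02], [-0.423, -0.001, -0.906]]
force: [0.7, 1.0, -0.4]
gripper_width: 0.0871
```

Emit:
step_arm([
  [87, [41, 67, -9], [0, 0, 0]],
  [87, [41, 67, -9], [0, 0, 0]],
  [87, [41, 67, -9], [0, 0, 0]],
])

```text
t: 1.65
eef_pos: [0.5847, 0.0135, 0.1826]
tool_rot: [[0.904, 0.044, -0.425], [0.04, -0.999, -0.02], [-0.425, 0.001, -0.905]]
force: [-0.5, 1.4, -0.7]
gripper_width: 0.087
```

```bash
python3 - <<'E'
from h import *
st=observe();print(st["q"],st["force"])
im,T,P=look("wrist");save(im,"wrist1.png");np.savez("pics/wrist1.npz",c=im["color"],P=P)
p,r=pick(245,.13);go(p,r)
from scipy.optimize import least_squares
qs=[[1.498,.386,.007,-.001,-1.194,-.259],[1.02575,.37720,.09568,-.36202,-1.54616,.65893],[.69778,.38557,.00457,-.25884,-1.54635,.97748],st["q"]]
ps=[[.2034,.5905,.2297],[.3107,.428,.2441],[.4244,.2539,.2187],st["eef_pos"]]
Rs=[np.array([[.945,-.326,-.001],[-.326,-.945,-.002],[0,.002,-1]]),np.array([[.903,.056,-.425],[.053,-.998,-.018],[-.425,-.006,-.905]]),np.array([[.905,.051,-.422],[.047,-.999,-.02],[-.423,-.001,-.906]]),st["tool_rot"]]
def fk(q,L):
    h,r0,L1,a3,L2,Lt=L;E=lambda ax,t:R.from_euler(ax,t).as_matrix()
    A=E("z",q[0]);p=A@[r0,0,h];A=A@E("y",q[1]);p=p+A@[0,0,L1];A=A@E("y",-q[2]);p=p+A@[L2,0,a3]
    A=A@E("x",q[3])@E("y",-q[4]);p=p+A@[Lt,0,0];A=A@E("x",q[5]);return p,A
# constant tool offset rotation + sign check of q4,q6
for s4 in(1,-1):
  for s6 in(1,-1):
    B=[fk(np.array(q)*[1,1,1,s4,1,s6],[0]*6)[1].T@r_ for q,r_ in zip(qs,Rs)]
    print(s4,s6,np.abs(np.array(B)-B[0]).max().round(3),B[0].round(2).tolist())
np.savez("pics/kin.npz",qs=qs,ps=ps)
E
```

```text
[ 0.252818    0.58397131  0.17879928 -0.08735181 -1.59628213  1.37906176] [-0.49633271  1.43100972 -0.72592571]
shift [-8.4, -12.1, 0.2] turn [-0.15, 0.17, -0.24] | tcp [0.5835 0.0159 0.1832] t 1.7
1 1 1.798 [[0.0, -0.0, 1.0], [-0.87, 0.5, 0.0], [-0.5, -0.87, 0.0]]
1 -1 0.526 [[0.0, -0.0, 1.0], [-1.0, 0.0, 0.0], [-0.0, -1.0, -0.0]]
-1 1 1.796 [[-0.0, 0.0, 1.0], [-0.87, 0.49, -0.0], [-0.49, -0.87, 0.0]]
-1 -1 0.001 [[-0.0, 0.0, 1.0], [-1.0, 0.0, -0.0], [-0.0, -1.0, 0.0]]
```

View pics/wrist1.png

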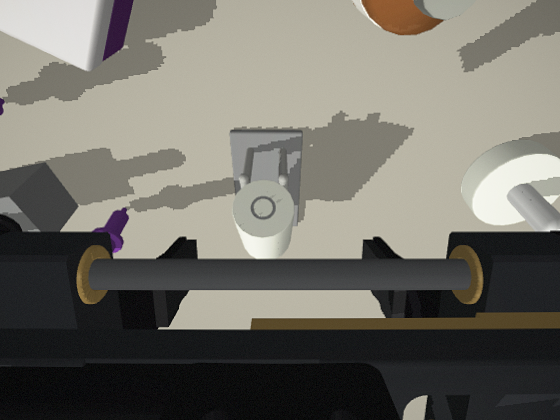

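The wrist view shows the base ring at (263,208) with the beaker centred between the fingers, and the peg at right (520,190). I'll fit the arm's link lengths, check that the placing pose is reachable, and get the ring centre from the wrist depth.

```bash
cat >> h.py <<'E'
B0=np.array([[0,0,1.],[-1,0,0],[0,-1,0]])
def fk(q,L):
    h,r0,lat,L1,a3,L2,Lt=L;E=lambda ax,t:R.from_euler(ax,t).as_matrix()
    A=E("z",q[0]);p=A@[r0,lat,h];A=A@E("y",q[1]);p=p+A@[0,0,L1];A=A@E("y",-q[2]);p=p+A@[L2,0,a3]
    A=A@E("x",-q[3])@E("y",-q[4]);p=p+A@[Lt,0,0];A=A@E("x",-q[5]);return p,A@B0
lo=np.array([-3.14,-1.21,-1.07,-3.16,-2.99,-3.1]);hi=np.array([3.14,2.06,1.41,2.05,-.16,3.1])
def ik(p,r,L,q0s):
    from scipy.optimize import least_squares
    best=None
    for q0 in q0s:
        s=least_squares(lambda q:np.r_[(fk(q,L)[0]-p)*5,(fk(q,L)[1]-r).ravel()],np.clip(q0,lo+.01,hi-.01),bounds=(lo,hi))
        if best is None or s.cost<best.cost:best=s
    return best.x,best.cost
E
python3 - <<'E'
from h import *
from scipy.optimize import least_squares
k=np.load("pics/kin.npz");qs=k["qs"];ps=k["ps"]
st=observe();qs=np.vstack([qs,st["q"]]);ps=np.vstack([ps,st["eef_pos"]])
f=lambda L:np.r_[np.concatenate([fk(q,L)[0]-p for q,p in zip(qs,ps)]),1e-3*(L-L0)]
L0=np.array([.33,0,-.16,.4,0,.4,.25])
s=least_squares(f,L0);L=s.x;print("L",L.round(3),"res",np.abs(s.fun[:-7]).max().round(4));np.save("pics/L.npy",L)
rng=np.random.default_rng(0)
seat=np.array([.528,-.2275,.03])
q0s=[st["q"]]+list(rng.uniform(lo,hi,(12,6)))
for th in (240,255,270):
    p,r=pick(th,0);q,c=ik(p,r,L,[st["q"]]);print("pick",th,q.round(2),c)
    for psi in (0,-30,-60,-90,30,60):
        u=np.radians(psi)-.4;eh=np.array([np.cos(u),np.sin(u),0]);t=np.radians(th+60)
        a=np.cos(t)*eh+np.sin(t)*zz;rr=rot([np.sin(u),-np.cos(u),0],a)
        g=seat+[0,0,.085-.024];q,c=ik(g+.011*a,rr,L,q0s);print("  place",th,psi,q.round(2),round(c,6))
d=np.load("pics/wrist1.npz");P=d["P"];v=d["c"]
# ring centre
C=P[208,263];print("ring",C)
m=(np.linalg.norm(P-C,axis=-1)<.024);uv=np.argwhere(m);Q=P[m];n=np.linalg.svd(Q-Q.mean(0))[2][2] if len(Q) else 0
print(m.sum(),Q.mean(0).round(4),n.round(3),"expected spot",(bc-bz*.0425).round(4))
m=(abs(P[...,2]-.03)<.004)&(abs(P[...,1]+.226)<.07)&(abs(P[...,0]-.528)<.07);print("foot",m.sum(),cv2.minEnclosingCircle(P[m][:,:2].astype(np.float32)*1000))
E
```

```text
L [ 0.053  0.341 -0.16   0.6   -0.061  0.061  0.321] res 0.0212
pick 240 [ 0.26  0.89 -0.79 -0.25 -0.5   1.62] 0.06664768647727495
  place 240 0 [ 2.41 -1.21  1.41 -3.16 -1.37  1.84] 0.194423
  place 240 -30 [ 2.36 -1.21  1.41 -3.16 -1.37  1.45] 0.171109
  place 240 -60 [ 0.03  0.62 -0.79  0.81 -0.47 -0.73] 0.237218
  place 240 -90 [ 0.03  0.75 -0.79  0.69 -0.52 -1.16] 0.138148
  place 240 30 [-0.26  0.49 -0.79 -0.97 -0.23  2.92] 0.31326
  place 240 60 [-0.35  0.62 -0.79 -1.2  -0.41 -2.49] 0.234715
pick 255 [ 0.28  0.75 -0.79 -0.21 -0.43  1.55] 0.11896555644743882
  place 255 0 [ 2.44 -1.21  1.41 -3.16 -1.26  1.78] 0.145331
  place 255 -30 [ 2.37 -1.21  1.41 -3.16 -1.27  1.47] 0.116645
  place 255 -60 [ 2.45 -1.21  1.41 -2.94 -1.31  0.99] 0.285644
  place 255 -90 [ 0.1   0.86 -0.79  0.79 -0.66 -1.4 ] 0.178656
  place 255 30 [ 1.7  -1.19 -1.07  1.05 -1.87  0.13] 0.246731
  place 255 60 [-0.45  0.67 -0.79 -1.39 -0.58 -2.16] 0.348584
pick 270 [ 0.3   0.6  -0.79 -0.13 -0.37  1.45] 0.1983248595100155
  place 270 0 [ 1.92 -1.21 -1.07  1.14 -2.31 -0.19] 0.072507
  place 270 -30 [ 2.4  -1.21  1.41 -3.13 -1.16  1.46] 0.139269
  place 270 -60 [ 2.51 -1.21  1.41 -2.81 -1.23  0.97] 0.333852
  place 270 -90 [ 0.15  1.02 -0.79  0.82 -0.8  -1.6 ] 0.228341
  place 270 30 [ 1.66 -1.21 -1.07  1.18 -1.8   0.16] 0.160499
  place 270 60 [ 1.52 -1.21 -1.07  1.13 -1.47  0.44] 0.449346
ring [0.54838377 0.02443587 0.09378265]
2722 [0.5464 0.0243 0.0934] [-0.857 -0.031 -0.515] expected spot [0.5458 0.0262 0.0908]
foot 4035 ((528.137451171875, -229.98037719726562), 45.03445816040039)
```

```bash
sed -i 's/^bc=np.array(.*\]);bz/bc=np.array([.5095,.0237,.071]);bz/' h.py; python3 - <<'E'
from h import *
from scipy.optimize import least_squares
p,r=pick(245,.04);go(p,r);p,r=pick(245,0);go(p,r)
E
```

```text
shift [-8.4, -11.3, 88.6] turn [-0.15, 0.17, -0.24] | tcp [0.5835 0.0159 0.1832] t 1.7
shift [-8.2, -11.2, 128.6] turn [-0.15, 0.17, -0.24] | tcp [0.5835 0.0159 0.1832] t 1.7
```

Emit:
step_arm([
  [87, [-8, -11, 0], [0, 0, 0]],
  [87, [-8, -11, 20], [0, 0, 0]],
  [87, [-8, -11, 50], [0, 0, 0]],
  [87, [-8, -11, 50], [0, 0, 0]],
  [87, [-8, -11, 50], [0, 0, 0]],
])

```text
t: 2.12
eef_pos: [0.5527, 0.0297, 0.1436]
tool_rot: [[0.904, 0.053, -0.424], [0.049, -0.999, -0.022], [-0.425, -0.001, -0.905]]
force: [0.7, 0.3, 1.3]
gripper_width: 0.0872
```

```bash
python3 - <<'E'
from h import *
st=observe();print(st["q"],st["joint_velocities"])
p,r=pick(245,.04);go(p,r);p,r=pick(245,0);go(p,r)
E
```

```text
[ 0.2891947   0.56676302  0.04695437 -0.1004583  -1.47932247  1.36606728] [-0.01065088 -0.01285543  0.08213232  0.02764791 -0.00334137  0.0007408 ]
shift [2.0, 3.8, 40.0] turn [0.03, 0.14, 0.16] | tcp [0.5527 0.0297 0.1436] t 2.12
shift [2.1, 3.7, 80.0] turn [0.03, 0.14, 0.16] | tcp [0.5527 0.0297 0.1436] t 2.12
```

Emit:
step_arm([
  [87, [2, 4, 15], [0, 0, 0]],
  [87, [2, 4, 35], [0, 0, 0]],
  [87, [2, 4, 55], [0, 0, 0]],
  [87, [2, 4, 72], [0, 0, 0]],
  [87, [2, 4, 80], [0, 0, 0]],
])

```text
t: 2.53
eef_pos: [0.5221, 0.0238, 0.0701]
tool_rot: [[0.905, 0.052, -0.422], [0.048, -0.999, -0.021], [-0.422, -0.002, -0.906]]
force: [-0.7, 0.7, -0.3]
gripper_width: 0.0873
```

Emit:
step_arm([
  [87, [0, 0, 0], [0, 0, 0]],
  [87, [0, 0, 0], [0, 0, 0]],
])

```text
t: 2.7
eef_pos: [0.5237, 0.0236, 0.0713]
tool_rot: [[0.906, 0.052, -0.42], [0.048, -0.999, -0.021], [-0.42, -0.001, -0.907]]
force: [0.8, -0.0, -0.0]
gripper_width: 0.087
```

```bash
python3 - <<'E'
from h import *
from scipy.optimize import least_squares
st=observe();print(st["q"].tolist() if hasattr(st["q"],"tolist") else st["q"])
p,r=pick(245,0);go(p,r)
im,T,P=look("side");save(im,"side1.png");cv2.imwrite("pics/side1c.png",cv2.resize(cv2.imread("pics/side1.png")[150:270,230:400],None,fx=4,fy=4))
E
```

```text
[0.29295187420885643, 0.5989973413688476, -0.10234894230693828, -0.10554620891345208, -1.2931760779889012, 1.3811825837679224]
shift [-2.1, -0.9, 2.1] turn [-0.03, -0.16, 0.12] | tcp [0.5237 0.0236 0.0713] t 2.7
```

View pics/side1c.png

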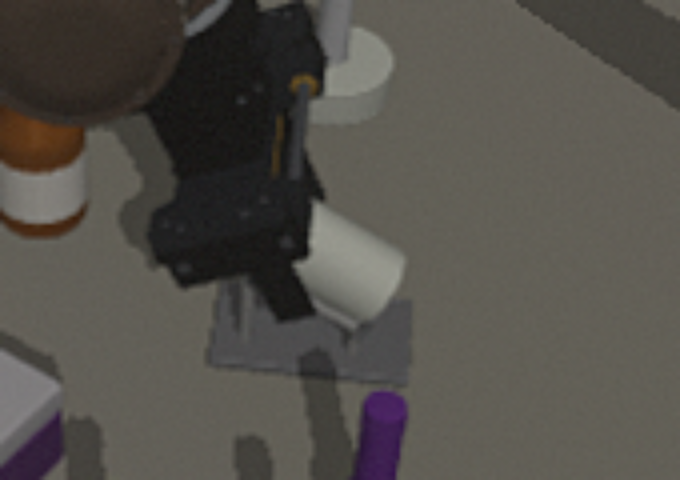

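The side view shows the fingers straddling the base end of the beaker at about (290,260) in the crop, clear of the rest. Before closing I'll refit the kinematics with a tool offset and check that the placing pose can be reached.

```bash
cat > fit.py <<'E'
from h import *
from scipy.optimize import least_squares
def fk(q,L):
    h,r0,lat,L1,a3,L2,Lt,tx,ty=L;E=lambda ax,t:R.from_euler(ax,t).as_matrix()
    A=E("z",q[0]);p=A@[r0,lat,h];A=A@E("y",q[1]);p=p+A@[0,0,L1];A=A@E("y",-q[2]);p=p+A@[L2,0,a3]
    A=A@E("x",-q[3])@E("y",-q[4]);A=A@E("x",-q[5])@B0;return p+A@[tx,ty,Lt],A
import h;h.fk=fk
k=np.load("pics/kin.npz")
qs=np.vstack([k["qs"][:3],[.2891947,.56676302,.04695437,-.1004583,-1.47932247,1.36606728],[.29295,.599,-.10235,-.10555,-1.29318,1.38118]])
ps=np.vstack([k["ps"][:3],[.5527,.0297,.1436],[.5237,.0236,.0713]])
L0=np.array([.33,0,0,.4,0,.4,.25,0,.0])
f=lambda L:np.r_[np.concatenate([fk(q,L)[0]-p for q,p in zip(qs,ps)]),3e-3*(L-L0)]
s=least_squares(f,L0);L=s.x
E
python3 - <<'E'
from fit import *
print("L",L.round(3),np.abs(s.fun[:-9]).max().round(4))
st=observe();seat=np.array([.528,-.2285,.03]);th=245
rng=np.random.default_rng(0);q0s=[st["q"]]+list(rng.uniform(lo,hi,(6,6)))
for psi in (0,-30,-60,-90,30,60,90,180):
        u=np.radians(psi)-.4;eh=np.array([np.cos(u),np.sin(u),0]);t=np.radians(th+60)
        a=np.cos(t)*eh+np.sin(t)*zz;rr=rot([np.sin(u),-np.cos(u),0],a)
        g=seat+[0,0,.085-.024];q,c=ik(g+.011*a,rr,L,q0s);print("  place",th,psi,q.round(2),round(c,6))
E
```

```text
L [ 0.212  0.083 -0.149  0.532 -0.016  0.357  0.357  0.017  0.011] 0.0283
  place 245 0 [ 0.06  0.29 -0.92  2.05 -0.3  -0.9 ] 0.004037
  place 245 -30 [ 0.24  0.38 -0.85  1.46 -0.56 -0.96] 0.0
  place 245 -60 [ 0.26  0.48 -0.57  0.88 -0.83 -0.85] 0.0
  place 245 -90 [ 0.18  0.61 -0.26  0.56 -1.13 -0.94] 0.0
  place 245 30 [-0.27  0.37 -0.89 -2.42 -0.34 -1.94] 0.0
  place 245 60 [-0.47  0.46 -0.63 -1.28 -0.57 -2.45] 0.0
  place 245 90 [-0.52  0.59 -0.32 -0.79 -0.92 -2.45] 0.0
  place 245 180 [-0.23  0.84  0.28 -0.1  -1.62 -1.72] 0.0
```

Emit:
step_arm([
  [87, [-2, -1, 2], [0, 0, 0]],
  [60, [-2, -1, 2], [0, 0, 0]],
  [40, [-2, -1, 2], [0, 0, 0]],
  [40, [-2, -1, 2], [0, 0, 0]],
  [40, [-2, -1, 2], [0, 0, 0]],
])

```text
t: 3.17
eef_pos: [0.5197, 0.0239, 0.0693]
tool_rot: [[0.905, 0.051, -0.422], [0.047, -0.999, -0.02], [-0.422, -0.002, -0.907]]
force: [-0.6, -0.7, -0.2]
gripper_width: 0.0681
```

Emit:
step_arm([
  [40, [0, 0, 0], [0, 0, 0]],
  [40, [0, 0, 0], [0, 0, 0]],
  [40, [0, 0, 0], [0, 0, 0]],
  [40, [0, 0, 0], [0, 0, 0]],
])

```text
t: 3.5
eef_pos: [0.5195, 0.0238, 0.0691]
tool_rot: [[0.905, 0.051, -0.422], [0.047, -0.999, -0.02], [-0.423, -0.001, -0.906]]
force: [0.7, -0.2, 0.2]
gripper_width: 0.0498
```

Emit:
step_arm([
  [40, [0, 0, 0], [0, 0, 0]],
  [40, [-4, 0, -9], [0, 0, 0]],
  [40, [-17, 0, -36], [0, 0, 0]],
  [40, [-34, 0, -73], [0, 0, 0]],
  [40, [-50, 0, -109], [0, 0, 0]],
])

```text
t: 3.92
eef_pos: [0.5196, 0.0236, 0.1905]
tool_rot: [[0.904, 0.051, -0.424], [0.047, -0.999, -0.021], [-0.424, -0.001, -0.905]]
force: [0.6, 0.3, 0.0]
gripper_width: 0.0499
```

Emit:
step_arm([
  [40, [-12, 0, -27], [0, 0, 0]],
  [40, [-21, 0, -45], [0, 0, 0]],
  [40, [-21, 0, -45], [0, 0, 0]],
  [40, [-21, 0, -45], [0, 0, 0]],
])

```text
t: 4.25
eef_pos: [0.5205, 0.024, 0.2402]
tool_rot: [[0.907, 0.051, -0.419], [0.047, -0.999, -0.019], [-0.419, -0.003, -0.908]]
force: [-1.0, -0.0, -2.1]
gripper_width: 0.0496
```

```bash
cat >> h.py <<'E'
def place(seat,u,th,up,dfb=.024,graze=0):
    u=np.radians(u);eh=np.array([np.cos(u),np.sin(u),0]);t=np.radians(th+60)
    a=np.cos(t)*eh+np.sin(t)*zz;return np.array(seat)+[0,0,.085-dfb+up]+.011*a,rot([np.sin(u),-np.cos(u),0],a)
E
python3 - <<'E'
from h import *
st=observe();print(st["q"],st["gripper_width"],st["force"])
for u in(-60,-83):
  p,r=place([.528,-.2285,.03],u,245,.12);go(p,r)
p,r=place([.528,-.0,.1],2.9,245,.12);go(p,r)
E
```

```text
[ 0.29429876  0.43232203  0.07686215 -0.10388652 -1.63570763  1.34339108] 0.04957108354037941 [-1.02555451 -0.00348747 -2.11618115]
shift [13.4, 258.2, 35.1] turn [-5.99, 53.53, 65.34] | tcp [0.5205 0.024  0.2402] t 4.25
shift [11.2, 258.9, 36.1] turn [-8.08, 47.89, 88.91] | tcp [0.5205 0.024  0.2402] t 4.25
shift [-2.0, 24.2, -34.2] turn [-0.17, 59.78, 0.0] | tcp [0.5205 0.024  0.2402] t 4.25
```

Emit:
step_arm([
  [40, [2, 30, 0], [-0.5, 3.8, 6]],
  [40, [5, 65, 5], [-1, 7.6, 11.8]],
  [40, [8, 100, 10], [-1.5, 11.4, 17.6]],
  [40, [10, 135, 15], [-2, 15.2, 23.5]],
  [40, [12, 165, 20], [-2.5, 19, 29.4]],
])

```text
t: 4.67
eef_pos: [0.53, -0.1428, 0.2137]
tool_rot: [[0.899, -0.42, -0.121], [-0.434, -0.892, -0.13], [-0.054, 0.169, -0.984]]
force: [0.3, -0.5, -0.3]
gripper_width: 0.05
```

```bash
python3 - <<'E'
from h import *
st=observe();print(st["q"],st["gripper_width"],st["force"])
for u in(-60,-75):
  p,r=place([.528,-.2285,.03],u,245,.12);go(p,r)
E
```

```text
[ 0.09704261  0.31732793 -0.19675293  0.12635147 -1.19400499  0.97423203] 0.04995154631910754 [ 0.32550201 -0.5160503  -0.25302718]
shift [41.2, 78.8, 23.2] turn [-0.46, 33.9, 36.5] | tcp [ 0.53   -0.1428  0.2137] t 4.67
shift [40.1, 80.0, 23.4] turn [-4.94, 31.37, 50.92] | tcp [ 0.53   -0.1428  0.2137] t 4.67
```

Emit:
step_arm([
  [40, [8, 16, 2], [-0.5, 3.7, 6]],
  [40, [16, 32, 4], [-1, 7.4, 12]],
  [40, [24, 48, 6], [-1.5, 11, 17.8]],
  [40, [32, 64, 8], [-2, 14.7, 23.8]],
  [40, [40, 80, 10], [-2.5, 18.3, 29.7]],
])

```text
t: 5.08
eef_pos: [0.5315, -0.2314, 0.2152]
tool_rot: [[0.574, -0.813, 0.094], [-0.744, -0.566, -0.356], [0.343, 0.134, -0.93]]
force: [0.1, -1.5, -0.7]
gripper_width: 0.0497
```

```bash
python3 - <<'E'
from h import *
st=observe();print(st["q"],st["gripper_width"],st["force"])
for u in(-60,-75):
  p,r=place([.528,-.2285,.03],u,245,.12);go(p,r)
E
```

```text
[ 0.0290255   0.23218391 -0.48128103  0.50479788 -0.83387765  0.26428743] 0.04969450207646025 [ 0.07762585 -1.45393078 -0.694846  ]
shift [-2.8, -0.1, 13.1] turn [4.59, 14.42, 7.88] | tcp [ 0.5315 -0.2314  0.2152] t 5.08
shift [-3.2, 1.5, 13.2] turn [-2.43, 13.27, 21.14] | tcp [ 0.5315 -0.2314  0.2152] t 5.08
```

Emit:
step_arm([
  [40, [-3, 1, 3], [-0.7, 3.6, 5.8]],
  [40, [-3, 1, 5], [-1.3, 7, 11]],
  [40, [-3, 1, 8], [-2, 10.5, 17]],
  [40, [-3, 1.5, 13], [-2.4, 13.3, 21.1]],
  [40, [-3, 1.5, 13], [-2.4, 13.3, 21.1]],
])

```text
t: 5.5
eef_pos: [0.5287, -0.2339, 0.2007]
tool_rot: [[0.217, -0.965, 0.147], [-0.79, -0.262, -0.554], [0.573, 0.004, -0.819]]
force: [0.3, -0.2, -1.6]
gripper_width: 0.0496
```

Emit:
step_arm([
  [40, [0, 0, 0], [0, 0, 0]],
  [40, [0, 0, 0], [0, 0, 0]],
])

```text
t: 5.67
eef_pos: [0.5299, -0.2342, 0.2022]
tool_rot: [[0.219, -0.964, 0.148], [-0.791, -0.265, -0.552], [0.572, 0.004, -0.821]]
force: [0.5, -0.1, -0.4]
gripper_width: 0.0498
```

```bash
python3 - <<'E'
from h import *
st=observe();print(st["q"],st["gripper_width"],st["force"])
p,r=place([.528,-.2285,.03],-75,245,.12);go(p,r)
for n in["scene","side"]:
    im,T,P=look(n);save(im,n+"2.png");np.savez(f"pics/{n}2.npz",c=im["color"],P=P,T=T,K=im["K"],k1=im["k1"])
a=cv2.imread("pics/scene2.png")[110:230,130:280];b=cv2.imread("pics/side2.png")[70:210,250:400]
o=np.zeros((600,800,3),np.uint8);a=cv2.resize(a,(400,320));b=cv2.resize(b,(400,373));o[:320,:400]=a;o[:373,400:]=b
cv2.imwrite("pics/m2.png",o[:380])
E
```

```text
[ 0.04295259  0.22799006 -0.71470066  0.97104918 -0.74212321 -0.55058118] 0.049758325744250646 [ 0.51803512 -0.05551525 -0.36604268]
shift [0.1, 0.4, 0.4] turn [-0.02, 0.14, 0.42] | tcp [ 0.5299 -0.2342  0.2022] t 5.67
```

View pics/m2.png

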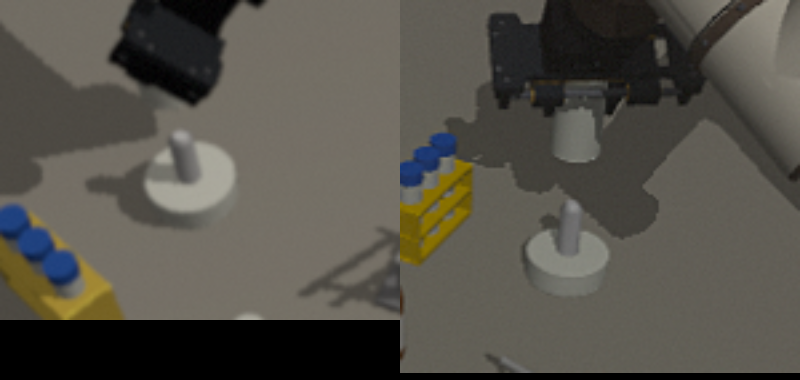

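The beaker hangs mouth-down, upright, above the peg in the side view (beaker at (577,130), peg at (570,225) in the montage). I'll measure its axis against the peg in that same view.

```bash
python3 - <<'E'
from h import *
from scipy.optimize import least_squares
def cyl(Q,r,c):
    f=lambda p:np.linalg.norm(np.cross(Q-[p[0],p[1],Q[:,2].mean()],(lambda d:d/np.linalg.norm(d))(np.array([p[2],p[3],1.]))),axis=1)-r
    s=least_squares(f,[c[0],c[1],0,0],loss="soft_l1",f_scale=.001);g=abs(f(s.x))<.002
    return s.x.round(4),Q[:,2].mean().round(3),g.sum(),len(Q),Q[g][:,2].min().round(4),Q[g][:,2].max().round(4)
for n in["side","scene"]:
    d=np.load(f"pics/{n}2.npz");P=d["P"];v=d["c"].max(-1).astype(int);sat=v-d["c"].min(-1)
    n1=np.hypot(P[...,0]-.528,P[...,1]+.2285)<.06
    m=n1&(P[...,2]>.125)&(P[...,2]<.24)&(v>75)&(sat<40)
    if m.sum()>20: print(n,"beaker",cyl(P[m],.025,(.528,-.2285)))
    m=n1&(P[...,2]>.036)&(P[...,2]<.088)
    print(n,"peg",cyl(P[m],.012,(.528,-.2285)))
    m=n1&(abs(P[...,2]-.03)<.004);(x,y),r=cv2.minEnclosingCircle(P[m][:,:2].astype(np.float32)*1000);print(" foot",m.sum(),round(x,1),round(y,1),round(r,1))
E
```

```text
side beaker (array([ 0.5308, -0.2287, -0.0049, -0.0042]), np.float64(0.183), np.int64(251), 312, np.float64(0.1525), np.float64(0.2377))
side peg (array([ 0.5289, -0.23  ,  0.0201, -0.0337]), np.float64(0.064), np.int64(107), 141, np.float64(0.0361), np.float64(0.0879))
 foot 372 529.1 -227.8 45.7
scene beaker (array([ 0.5273, -0.2285,  0.0265,  0.0445]), np.float64(0.173), np.int64(77), 83, np.float64(0.153), np.float64(0.2398))
scene peg (array([ 0.5258, -0.2304, -0.0181, -0.0114]), np.float64(0.064), np.int64(118), 137, np.float64(0.0363), np.float64(0.0873))
 foot 586 527.9 -229.0 44.9
```

Emit:
step_arm([
  [40, [0.5, 1.7, 0], [0, 0, 0]],
  [40, [-11, 1.6, 17], [0, 0, 0]],
  [40, [-28, 1.5, 41], [0, 0, 0]],
  [40, [-45, 1.4, 66], [0, 0, 0]],
  [40, [-60, 1.3, 88], [0, 0, 0]],
])

```text
t: 6.18
eef_pos: [0.5303, -0.235, 0.0962]
tool_rot: [[0.217, -0.964, 0.152], [-0.791, -0.265, -0.551], [0.572, -0.001, -0.82]]
force: [0.2, -0.3, -0.8]
gripper_width: 0.0505
```

Emit:
step_arm([
  [40, [0, 0, 0], [0, 0, 0]],
  [40, [0, 0, 0], [0, 0, 0]],
])

```text
t: 6.35
eef_pos: [0.5293, -0.2369, 0.0968]
tool_rot: [[0.216, -0.965, 0.148], [-0.791, -0.262, -0.553], [0.573, 0.003, -0.82]]
force: [-0.1, -0.5, -0.3]
gripper_width: 0.05
```

```bash
python3 - <<'E'
from h import *
st=observe();print(st["q"],st["gripper_width"],st["force"])
p,r=place([.5265,-.2295,.03],-75,245,.0);go(p,r)
E
```

```text
[-0.10047147  0.36609111 -0.87074177  1.42785733 -0.57179678 -0.96390262] 0.04997579882032214 [-0.06185584 -0.53793873 -0.29528861]
shift [-9.8, 0.8, 11.2] turn [0.01, 0.06, 0.25] | tcp [ 0.5293 -0.2369  0.0968] t 6.35
```

Emit:
step_arm([
  [40, [-3, 0.5, 3.5], [0, 0, 0]],
  [40, [-5, 0.5, 7], [0, 0, 0]],
  [40, [-6.2, 0.5, 9], [0, 0, 0]],
  [40, [-6.9, 0.5, 9.8], [0, 0, 0]],
  [40, [-6.9, 0.5, 9.8], [0, 0, 0]],
])

```text
t: 6.77
eef_pos: [0.53, -0.2358, 0.086]
tool_rot: [[0.216, -0.964, 0.152], [-0.79, -0.264, -0.553], [0.573, -0.001, -0.819]]
force: [-0.2, 0.9, -1.2]
gripper_width: 0.0501
```

Emit:
step_arm([
  [40, [-0.6, 0, 0.8], [0, 0, 0]],
  [40, [-0.6, 0, 0.8], [0, 0, 0]],
  [40, [-1.1, 0, 1.6], [0, 0, 0]],
  [40, [-1.1, 0, 1.6], [0, 0, 0]],
])

```text
t: 7.1
eef_pos: [0.5296, -0.2358, 0.0832]
tool_rot: [[0.217, -0.964, 0.151], [-0.79, -0.264, -0.553], [0.573, 0.0, -0.82]]
force: [-0.6, 0.2, -1.4]
gripper_width: 0.05
```

```bash
python3 - <<'E'
from h import *
st=observe();print(st["gripper_width"],st["force"],st["moment"])
p,r=place([.5265,-.2295,.03],-75,245,.0);go(p,r)
im,T,P=look("side")
v=im["color"].max(-1).astype(int);sat=v-im["color"].min(-1);n1=np.hypot(P[...,0]-.528,P[...,1]+.2285)<.04
m=n1&(P[...,2]>.1)&(v>75)&(sat<40);print(np.percentile(P[m][:,2],[50,90,99]))
E
```

```text
0.05000098736468863 [-0.63641759  0.24276723 -1.36333335] [ 1.39003475  0.2918874  -0.00828814]
shift [-1.1, 1.3, 0.7] turn [-0.18, 0.04, 0.26] | tcp [ 0.5296 -0.2358  0.0832] t 7.1
[0.10615096 0.10615096 0.10615096]
```

Emit:
step_arm([
  [40, [-0.4, 0, 0.6], [0, 0, 0]],
  [40, [-0.6, 0, 0.8], [0, 0, 0]],
  [40, [-0.6, 0, 0.8], [0, 0, 0]],
])

```text
t: 7.4
eef_pos: [0.5295, -0.2358, 0.0821]
tool_rot: [[0.217, -0.965, 0.151], [-0.791, -0.264, -0.553], [0.573, 0.0, -0.82]]
force: [0.4, -0.5, -1.1]
gripper_width: 0.0496
```

Emit:
step_arm([
  [40, [-0.4, 0, 0.6], [0, 0, 0]],
  [40, [-0.6, 0, 0.8], [0, 0, 0]],
  [40, [-0.6, 0, 0.8], [0, 0, 0]],
])

```text
t: 7.65
eef_pos: [0.5295, -0.2357, 0.0811]
tool_rot: [[0.217, -0.964, 0.151], [-0.79, -0.264, -0.553], [0.573, 0.0, -0.82]]
force: [-0.1, 0.1, -0.8]
gripper_width: 0.0498
```

Emit:
step_arm([
  [40, [-0.4, 0, 0.6], [0, 0, 0]],
  [40, [-0.6, 0, 0.8], [0, 0, 0]],
  [40, [-0.6, 0, 0.8], [0, 0, 0]],
])

```text
t: 7.9
eef_pos: [0.5295, -0.2357, 0.0802]
tool_rot: [[0.217, -0.964, 0.151], [-0.79, -0.264, -0.553], [0.573, 0.0, -0.82]]
force: [-0.4, -0.1, -1.3]
gripper_width: 0.0497
```

Emit:
step_arm([
  [40, [-0.4, 0, 0.6], [0, 0, 0]],
  [40, [-0.6, 0, 0.8], [0, 0, 0]],
  [40, [-0.6, 0, 0.8], [0, 0, 0]],
])

```text
t: 8.15
eef_pos: [0.5297, -0.2359, 0.0796]
tool_rot: [[0.216, -0.965, 0.152], [-0.79, -0.264, -0.553], [0.574, -0.0, -0.819]]
force: [-1.3, -0.0, 2.2]
gripper_width: 0.0502
```

Emit:
step_arm([
  [40, [-0.4, 0, 0.6], [0, 0, 0]],
  [40, [-0.6, 0, 0.8], [0, 0, 0]],
  [40, [-0.6, 0, 0.8], [0, 0, 0]],
])

```text
t: 8.4
eef_pos: [0.5298, -0.2362, 0.0795]
tool_rot: [[0.216, -0.965, 0.152], [-0.789, -0.264, -0.555], [0.575, -0.001, -0.818]]
force: [-3.2, 0.7, 6.7]
gripper_width: 0.05
```

```bash
python3 - <<'E'
from h import *
st=observe();print(st["gripper_width"],st["force"],st["moment"],st["eef_pos"])
for n in["side","scene"]:
    im,T,P=look(n);save(im,n+"3.png");np.savez(f"pics/{n}3.npz",c=im["color"],P=P)
a=cv2.imread("pics/scene3.png")[130:230,140:265];b=cv2.imread("pics/side3.png")[110:210,260:385]
cv2.imwrite("pics/m3.png",np.hstack([cv2.resize(a,(400,320)),cv2.resize(b,(400,320))]))
E
```

```text
0.04995886704549563 [-3.1526221   0.66560333  6.68956515] [ 0.50876798  0.79076487 -0.3408371 ] [ 0.52984888 -0.23615053  0.07949586]
```

View pics/m3.png

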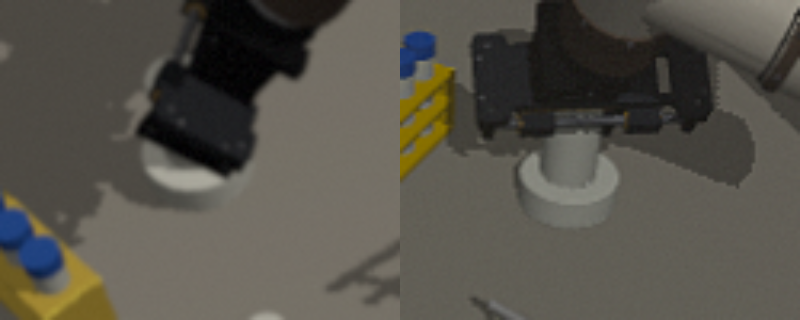

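The beaker sits over the peg on the foot, and the contact force is about +8 N upward. I'll relieve the push, open and back off along the tool axis.

Emit:
step_arm([
  [40, [0.6, 0, -0.9], [0, 0, 0]],
  [40, [0.6, 0, -0.9], [0, 0, 0]],
  [80, [0.6, 0, -0.9], [0, 0, 0]],
  [80, [0.6, 0, -0.9], [0, 0, 0]],
  [80, [0.6, 0, -0.9], [0, 0, 0]],
])

```text
t: 8.92
eef_pos: [0.5294, -0.2354, 0.0789]
tool_rot: [[0.217, -0.964, 0.151], [-0.791, -0.264, -0.552], [0.572, 0.0, -0.82]]
force: [-0.3, -0.6, -0.4]
gripper_width: 0.0627
```

Emit:
step_arm([
  [80, [0, 0, 0], [0, 0, 0]],
  [80, [0, 0, 0], [0, 0, 0]],
  [80, [0, 0, -10], [0, 0, 0]],
  [80, [0, 0, -35], [0, 0, 0]],
  [80, [0, 0, -65], [0, 0, 0]],
])

```text
t: 9.33
eef_pos: [0.5179, -0.2004, 0.1314]
tool_rot: [[0.217, -0.965, 0.146], [-0.791, -0.261, -0.553], [0.572, 0.005, -0.821]]
force: [1.4, 0.0, 0.5]
gripper_width: 0.0794
```

Emit:
step_arm([
  [87, [0, 0, -30], [0, 0, 0]],
  [87, [0, 0, -65], [0, 0, 0]],
  [87, [0, 0, -100], [0, 0, 0]],
  [87, [0, 0, -120], [0, 0, 0]],
  [87, [0, 0, -120], [0, 0, 0]],
])

```text
t: 9.75
eef_pos: [0.5039, -0.1305, 0.235]
tool_rot: [[0.215, -0.963, 0.161], [-0.791, -0.268, -0.55], [0.573, -0.009, -0.82]]
force: [0.8, 0.3, -1.1]
gripper_width: 0.087
```

```bash
python3 - <<'E'
from h import *
st=observe();print(st["q"],st["eef_pos"],st["tool_rot"],st["gripper_width"])
for n in["side","scene","wrist"]:
    im,T,P=look(n);save(im,n+"4.png");np.savez(f"pics/{n}4.npz",c=im["color"],P=P)
    n1=np.hypot(P[...,0]-.528,P[...,1]+.2285)<.06
    m=n1&(abs(P[...,2]-.115)<.006)
    if m.sum()>20:
        (x,y),r=cv2.minEnclosingCircle(P[m][:,:2].astype(np.float32)*1000);pl=np.linalg.lstsq(np.c_[P[m][:,:2]-[.528,-.2285],np.ones(m.sum())],P[m][:,2],rcond=None)[0]
        print(n,"base",m.sum(),round(x,1),round(y,1),round(r,1),"plane",pl.round(4))
    m=n1&(abs(P[...,2]-.03)<.004);(x,y),r=cv2.minEnclosingCircle(P[m][:,:2].astype(np.float32)*1000) if m.sum()>20 else ((0,0),0);print(" foot",m.sum(),round(x,1),round(y,1),round(r,1))
a=cv2.imread("pics/scene4.png")[130:230,140:265];b=cv2.imread("pics/side4.png")[110:210,260:385];c=cv2.imread("pics/wrist4.png")
cv2.imwrite("pics/m4.png",np.vstack([np.hstack([cv2.resize(a,(350,280)),cv2.resize(b,(350,280))]),np.hstack([cv2.resize(c,(420,315)),np.zeros((315,280,3),np.uint8)])]))
E
```

```text
[ 0.32015712  0.13921753 -0.70812026  0.7983107  -0.92642251 -0.61161268] [ 0.50391916 -0.13045444  0.23502782] [[ 0.21502232 -0.96329986  0.16068224]
 [-0.79094098 -0.268282   -0.54994285]
 [ 0.57286802 -0.00884019 -0.81959995]] 0.08704187315503147
side base 165 530.4 -226.9 27.0 plane [-0.0074 -0.0174  0.1137]
 foot 275 528.8 -227.2 46.5
scene base 273 529.3 -229.8 25.8 plane [-0.0402 -0.0163  0.116 ]
 foot 392 528.5 -228.8 45.3
wrist base 2023 528.2 -230.6 25.2 plane [ 0.0055 -0.0171  0.1146]
 foot 2091 527.5 -230.5 44.7
```

View pics/m4.png

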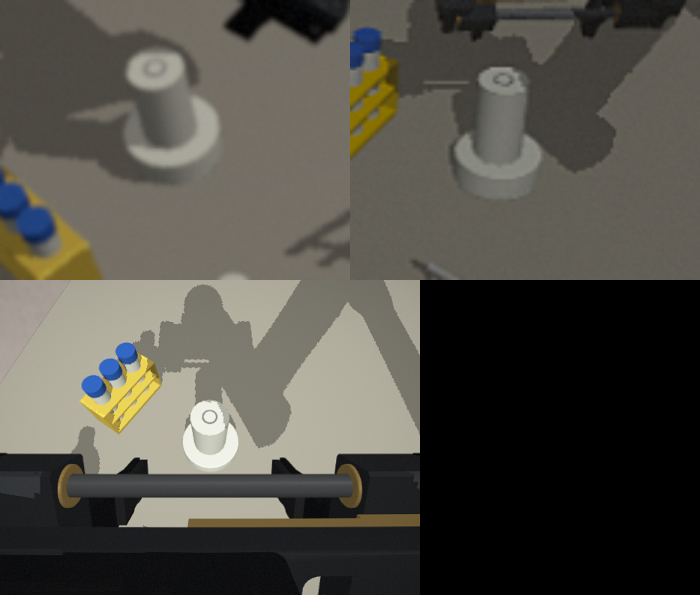

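The beaker stands upright on the foot with its base ring visible; the base centre is about (0.529,-0.2295,0.115). Next I'll move to a hover above the gauge.

```bash
python3 - <<'E'
from h import *
r=rot([-1,-1,0],[0,0,-1]);go([.5,.08,.26],r);go([.488,.276,.26],r)
E
```

```text
shift [-151.9, -55.4, -142.5] turn [9.11, -34.13, -28.74] | tcp [ 0.5009 -0.1335  0.2302] t 9.9
shift [-309.5, -95.6, -252.7] turn [9.11, -34.13, -28.74] | tcp [ 0.5009 -0.1335  0.2302] t 9.9
```

Emit:
step_arm([
  [87, [-25, -8, -26], [1.2, -4.5, -3.8]],
  [87, [-55, -18, -50], [2.5, -9, -7.5]],
  [87, [-85, -26, -72], [3.7, -13.5, -11.4]],
  [87, [-110, -34, -94], [5, -18, -15.2]],
  [87, [-135, -42, -115], [6.2, -22.8, -19.2]],
])

```text
t: 10.32
eef_pos: [0.4944, 0.0487, 0.2465]
tool_rot: [[0.574, -0.814, 0.085], [-0.795, -0.579, -0.181], [0.196, 0.036, -0.98]]
force: [-0.3, -0.7, 0.0]
gripper_width: 0.0868
```

```bash
python3 - <<'E'
from h import *
r=rot([-1,-1,0],[0,0,-1]);go([.488,.276,.26],r)
E
```

```text
shift [-181.7, -126.0, -54.9] turn [3.0, -11.13, -9.34] | tcp [0.4944 0.0487 0.2465] t 10.32
```

Emit:
step_arm([
  [87, [-30, -21, -10], [1, -3.7, -3.1]],
  [87, [-60, -42, -19], [2, -7.4, -6.2]],
  [87, [-90, -62, -28], [3, -11, -9.3]],
  [87, [-120, -83, -37], [3, -11.1, -9.3]],
  [87, [-150, -103, -46], [3, -11.1, -9.3]],
])

```text
t: 10.73
eef_pos: [0.4902, 0.2349, 0.2577]
tool_rot: [[0.702, -0.712, 0.003], [-0.712, -0.702, -0.004], [0.005, 0.001, -1.0]]
force: [1.2, 0.2, -0.3]
gripper_width: 0.0868
```

Emit:
step_arm([
  [87, [0, 0, 0], [0, 0, 0]],
  [87, [0, 0, 0], [0, 0, 0]],
  [87, [0, 0, 0], [0, 0, 0]],
])

```text
t: 10.98
eef_pos: [0.4894, 0.2339, 0.2574]
tool_rot: [[0.704, -0.71, 0.002], [-0.71, -0.704, -0.005], [0.005, 0.002, -1.0]]
force: [-0.7, -0.2, -0.3]
gripper_width: 0.0873
```

```bash
python3 - <<'E'
from h import *
r=rot([-1,-1,0],[0,0,-1]);go([.488,.276,.26],r)
E
```

```text
shift [-30.9, -28.6, -2.8] turn [0.12, -0.3, -0.26] | tcp [0.4894 0.2339 0.2574] t 10.98
```

Emit:
step_arm([
  [87, [-31, -28.5, -3], [0.1, -0.3, -0.3]],
  [87, [-31, -28.5, -3], [0.1, -0.3, -0.3]],
  [87, [-31, -28.5, -3], [0.1, -0.3, -0.3]],
  [87, [-31, -28.5, -3], [0.1, -0.3, -0.3]],
])

```text
t: 11.32
eef_pos: [0.488, 0.2758, 0.2616]
tool_rot: [[0.708, -0.707, 0.002], [-0.707, -0.708, 0.001], [0.0, -0.002, -1.0]]
force: [0.2, -1.1, -0.3]
gripper_width: 0.087
```

```bash
python3 - <<'E'
from h import *
st=observe();im,T,P=look("wrist");save(im,"wrist5.png")
n1=np.hypot(P[...,0]-.488,P[...,1]-.276)
v=im["color"].max(-1).astype(int);sat=v-im["color"].min(-1).astype(int)
m=(n1<.03)&(abs(P[...,2]-.136)<.007);print("top",m.sum(),P[m][:,2].mean() if m.sum() else 0,cv2.minEnclosingCircle(P[m][:,:2].astype(np.float32)*1000) if m.sum() else 0)
m=(n1<.055)&(abs(P[...,2]-.06)<.003);print("block",m.sum(),cv2.minAreaRect(P[m][:,:2].astype(np.float32)*1000))
m=(n1<.03)&(abs(P[...,2]-.066)<.0045)&(P[...,2]>.0625);print("collar",m.sum(),cv2.minEnclosingCircle(P[m][:,:2].astype(np.float32)*1000) if m.sum() else 0)
r=rot([-1,-1,0],[0,0,-1]);go([.488,.276,.26],r)
E
```

```text
top 484 0.1347807481779881 ((488.1275634765625, 274.7176208496094), 11.148847579956055)
block 1951 ((487.852294921875, 275.4205017089844), (60.251991271972656, 60.399574279785156), 14.376882553100586)
collar 275 ((488.02044677734375, 275.3683166503906), 16.414813995361328)
shift [-0.2, -0.2, 1.8] turn [-0.14, -0.01, 0.02] | tcp [0.488  0.2757 0.2618] t 11.37
```

View pics/wrist5.png

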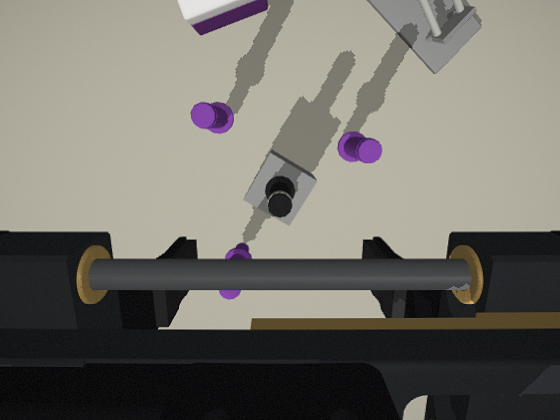

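The wrist view shows the black handle at (280,203) on its block, centred between the fingers, with the purple pens well off the jaw line. I'll descend and grip.

Emit:
step_arm([
  [87, [0.3, 0.3, 30], [0, 0, 0]],
  [87, [0.3, 0.3, 70], [0, 0, 0]],
  [87, [0.3, 0.3, 110], [0, 0, 0]],
  [87, [0.3, 0.3, 145], [0, 0, 0]],
  [87, [0.3, 0.3, 166], [0, 0, 0]],
])

```text
t: 11.78
eef_pos: [0.4867, 0.2742, 0.0925]
tool_rot: [[0.707, -0.707, -0.002], [-0.707, -0.707, -0.001], [-0.001, 0.002, -1.0]]
force: [-0.3, 0.2, -0.4]
gripper_width: 0.0869
```

Emit:
step_arm([
  [60, [0, 0, 0], [0, 0, 0]],
  [30, [0, 0, 0], [0, 0, 0]],
  [15, [0, 0, 0], [0, 0, 0]],
  [15, [0, 0, 0], [0, 0, 0]],
  [15, [0, 0, 0], [0, 0, 0]],
])

```text
t: 12.2
eef_pos: [0.4895, 0.278, 0.0983]
tool_rot: [[0.709, -0.706, 0.006], [-0.706, -0.709, 0.005], [0.0, -0.008, -1.0]]
force: [0.2, 1.1, 0.2]
gripper_width: 0.0614
```

Emit:
step_arm([
  [15, [0, 0, 0], [0, 0, 0]],
  [15, [0, 0, 0], [0, 0, 0]],
  [15, [0, 0, 0], [0, 0, 0]],
  [15, [0, 0, 0], [0, 0, 0]],
  [15, [0, 0, 0], [0, 0, 0]],
])

```text
t: 12.62
eef_pos: [0.4885, 0.2774, 0.0963]
tool_rot: [[0.709, -0.706, 0.003], [-0.706, -0.709, 0.003], [0.0, -0.004, -1.0]]
force: [-0.0, 0.6, -0.4]
gripper_width: 0.0285
```

Emit:
step_arm([
  [15, [0, 0, 0], [0, 0, 0]],
  [15, [0, 0, 0], [0, 0, 0]],
  [15, [0, 0, 0], [0, 0, 0]],
])

```text
t: 12.87
eef_pos: [0.4884, 0.2772, 0.0962]
tool_rot: [[0.709, -0.706, 0.002], [-0.706, -0.709, 0.002], [0.0, -0.003, -1.0]]
force: [0.4, -0.4, 0.7]
gripper_width: 0.0213
```

Emit:
step_arm([
  [15, [0, 0, 0], [0, 0, 0]],
  [15, [0, 0, -5], [0, 0, 0]],
  [15, [0, 0, -25], [0, 0, 0]],
  [15, [0, 0, -55], [0, 0, 0]],
  [15, [0, 0, -85], [0, 0, 0]],
])

```text
t: 13.28
eef_pos: [0.4877, 0.2766, 0.1814]
tool_rot: [[0.709, -0.706, 0.001], [-0.706, -0.709, 0.001], [0.0, -0.001, -1.0]]
force: [1.4, 0.2, -0.5]
gripper_width: 0.0212
```

Emit:
step_arm([
  [15, [0, 0, -30], [0, 0, 0]],
  [15, [0, 0, -60], [0, 0, 0]],
  [15, [0, 0, -85], [0, 0, 0]],
  [15, [0, 0, -85], [0, 0, 0]],
  [15, [0, 0, -85], [0, 0, 0]],
])

```text
t: 13.7
eef_pos: [0.4883, 0.2774, 0.2678]
tool_rot: [[0.708, -0.706, 0.005], [-0.706, -0.708, 0.006], [-0.0, -0.008, -1.0]]
force: [1.0, 0.3, -1.4]
gripper_width: 0.0213
```

```bash
python3 - <<'E'
from h import *
st=observe();print(st["gripper_width"],st["force"])
r=rot([-1,-1,0],[0,0,-1]);go([.529,-.2295,.265],r)
E
```

```text
0.021309144298828152 [ 1.03180523  0.26712624 -1.39971162]
shift [386.6, 330.4, 0.2] turn [-0.44, 0.02, 0.11] | tcp [0.4883 0.2774 0.2678] t 13.7
```

Emit:
step_arm([
  [15, [15, 13, 0], [0, 0, 0]],
  [15, [40, 34, 0], [0, 0, 0]],
  [15, [68, 58, 0], [0, 0, 0]],
  [15, [96, 82, 0], [0, 0, 0]],
  [15, [124, 106, 0], [0, 0, 0]],
])

```text
t: 14.12
eef_pos: [0.4999, 0.1126, 0.2639]
tool_rot: [[0.709, -0.705, -0.001], [-0.705, -0.709, 0.001], [-0.001, -0.0, -1.0]]
force: [0.6, -0.7, -1.5]
gripper_width: 0.0212
```

Emit:
step_arm([
  [15, [28, 24, 0], [0, 0, 0]],
  [15, [56, 48, 0], [0, 0, 0]],
  [15, [84, 72, 0], [0, 0, 0]],
  [15, [112, 96, 0], [0, 0, 0]],
  [15, [140, 120, 0], [0, 0, 0]],
])

```text
t: 14.53
eef_pos: [0.5144, -0.0712, 0.2636]
tool_rot: [[0.708, -0.706, -0.001], [-0.706, -0.708, 0.003], [-0.002, -0.001, -1.0]]
force: [1.2, 0.8, -1.8]
gripper_width: 0.0212
```

Emit:
step_arm([
  [15, [28, 24, 0], [0, 0, 0]],
  [15, [50, 43, 0], [0, 0, 0]],
  [15, [70, 60, 0], [0, 0, 0]],
  [15, [80, 69, 0], [0, 0, 0]],
  [15, [80, 69, 0], [0, 0, 0]],
])

```text
t: 14.95
eef_pos: [0.5225, -0.1772, 0.2627]
tool_rot: [[0.706, -0.709, -0.002], [-0.709, -0.706, 0.003], [-0.003, -0.001, -1.0]]
force: [-0.6, 0.3, -1.7]
gripper_width: 0.0213
```

```bash
python3 - <<'E'
from h import *
st=observe();print(st["gripper_width"],st["force"],st["q"])
r=rot([-1,-1,0],[0,0,-1]);go([.529,-.2295,.265],r)
E
```

```text
0.021304081383667874 [-0.64262242  0.28845589 -1.66151964] [-0.03470539  0.2394626  -0.11834383 -0.00315086 -1.21474582  0.81916978]
shift [41.6, 32.4, -2.4] turn [-0.05, 0.19, -0.12] | tcp [ 0.5225 -0.1772  0.2627] t 14.95
```

Emit:
step_arm([
  [15, [15, 12, 0], [0, 0, 0]],
  [15, [30, 24, 0], [0, 0, 0]],
  [15, [41, 32, 0], [0, 0.2, 0]],
  [15, [41, 32, 0], [0, 0.2, 0]],
  [15, [41, 32, 0], [0, 0.2, 0]],
])

```text
t: 15.37
eef_pos: [0.5296, -0.2263, 0.2638]
tool_rot: [[0.708, -0.706, 0.003], [-0.706, -0.708, 0.001], [0.002, -0.003, -1.0]]
force: [-0.7, -0.3, -0.9]
gripper_width: 0.0216
```

Emit:
step_arm([
  [15, [0, 0, 0], [0, 0, 0]],
  [15, [0, 0, 0], [0, 0, 0]],
])

```text
t: 15.53
eef_pos: [0.5299, -0.2256, 0.2649]
tool_rot: [[0.709, -0.705, 0.005], [-0.705, -0.709, 0.001], [0.003, -0.004, -1.0]]
force: [0.4, 0.5, -0.7]
gripper_width: 0.0211
```

```bash
cat > rel.py <<'E'
import sys
from h import *
k=sys.argv[1]
st=observe();print(st["gripper_width"],st["force"],st["eef_pos"])
tz=st["eef_pos"][2]
for n in["side","scene"]:
    im,T,P=look(n);save(im,n+k+".png");c=im["color"];v=c.max(-1).astype(int)
    n1=np.hypot(P[...,0]-.528,P[...,1]+.2285)
    m=(n1<.05)&(abs(P[...,2]-.115)<.005)&(v>70)
    if m.sum()>20:
        (x,y),r=cv2.minEnclosingCircle(P[m][:,:2].astype(np.float32)*1000);print(n,"base",m.sum(),round(x,1),round(y,1),round(r,1),P[m][:,2].mean().round(4))
    m=(n1<.05)&(P[...,2]>.12)&(P[...,2]<tz-.038)
    if m.sum():
        Q=P[m];print(n,"below collar",m.sum())
        for lo_ in np.arange(Q[:,2].min(),Q[:,2].max(),.01):
            q=Q[(Q[:,2]>=lo_)&(Q[:,2]<lo_+.01)]
            if len(q):print("   z",lo_.round(3),len(q),q.mean(0).round(4),(q.max(0)-q.min(0))[:2].round(4))
a=cv2.imread(f"pics/scene{k}.png")[100:220,140:265];b=cv2.imread(f"pics/side{k}.png")[70:190,260:385]
cv2.imwrite(f"pics/m{k}.png",np.hstack([cv2.resize(a,(400,384)),cv2.resize(b,(400,384))]))
E
python3 rel.py 6
```

```text
0.02114694066400032 [ 0.40112126  0.54873985 -0.72627476] [ 0.52993715 -0.22562548  0.26487056]
side base 161 529.1 -228.5 26.3 0.1139
side below collar 84
   z 0.181 6 [ 0.5316 -0.2253  0.1839] [0.003  0.0048]
   z 0.191 21 [ 0.5307 -0.2192  0.1969] [0.0157 0.0083]
   z 0.201 23 [ 0.532  -0.2191  0.2062] [0.0162 0.0102]
   z 0.211 26 [ 0.5312 -0.22    0.2157] [0.0179 0.0122]
   z 0.221 8 [ 0.5322 -0.2191  0.2227] [0.013  0.0057]
scene base 272 529.1 -229.4 25.8 0.1161
scene below collar 86
   z 0.122 1 [ 0.5079 -0.2267  0.1216] [0. 0.]
   z 0.172 1 [ 0.5309 -0.2258  0.1813] [0. 0.]
   z 0.182 4 [ 0.5311 -0.224   0.1863] [0.0051 0.0054]
   z 0.192 17 [ 0.5347 -0.2216  0.1974] [0.0114 0.0149]
   z 0.202 30 [ 0.5343 -0.2213  0.2061] [0.0176 0.0124]
   z 0.212 26 [ 0.5347 -0.222   0.2163] [0.0122 0.014 ]
   z 0.222 7 [ 0.5352 -0.2198  0.2232] [0.0115 0.0087]
```

View pics/m6.png

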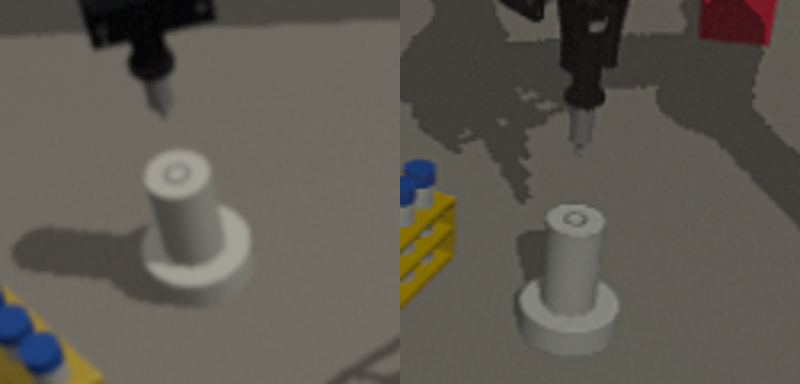

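The gauge hangs upright above the beaker; its tip is about 3 mm off in +y against the ring. I'll correct, descend 58 mm and measure again.

Emit:
step_arm([
  [15, [1.4, 2.8, 4], [0, 0.2, 0]],
  [15, [1.4, 2.8, 18], [0, 0.2, 0]],
  [15, [1.4, 2.8, 36], [0, 0.2, 0]],
  [15, [1.4, 2.8, 52], [0, 0.2, 0]],
  [15, [1.4, 2.8, 57], [0, 0.2, 0]],
])

```text
t: 16.05
eef_pos: [0.5277, -0.2288, 0.2051]
tool_rot: [[0.708, -0.706, 0.003], [-0.706, -0.708, -0.001], [0.003, -0.002, -1.0]]
force: [-1.1, -0.3, -1.9]
gripper_width: 0.0214
```

Emit:
step_arm([
  [15, [0, 0, 0], [0, 0, 0]],
  [15, [0, 0, 0], [0, 0, 0]],
  [15, [0, 0, 0], [0, 0, 0]],
])

```text
t: 16.3
eef_pos: [0.5302, -0.2296, 0.2093]
tool_rot: [[0.709, -0.705, 0.01], [-0.705, -0.709, -0.003], [0.009, -0.005, -1.0]]
force: [0.3, -0.2, -0.9]
gripper_width: 0.0215
```

```bash
sed -i 's/>.12)&/>.118)\&/; s/resize(a,(400,384))/resize(a[20:70,30:90],(400,384))/; s/resize(b,(400,384))/resize(b[35:85,25:85],(400,384))/' rel.py; python3 rel.py 7
```

```text
0.021477253891104598 [ 0.31403914 -0.19545937 -0.90014699] [ 0.53016529 -0.22963723  0.2093177 ]
side base 156 530.3 -227.1 26.3 0.1138
side below collar 80
   z 0.125 6 [ 0.5325 -0.2261  0.1287] [0.003  0.0044]
   z 0.135 19 [ 0.5324 -0.223   0.1404] [0.0166 0.0094]
   z 0.145 25 [ 0.5325 -0.2234  0.1497] [0.0168 0.0103]
   z 0.155 20 [ 0.5311 -0.2229  0.1605] [0.0159 0.01  ]
   z 0.165 10 [ 0.5312 -0.2221  0.1667] [0.0156 0.0093]
scene base 241 528.2 -230.4 26.3 0.116
scene below collar 95
   z 0.118 26 [ 0.5304 -0.2265  0.1192] [0.044  0.0452]
   z 0.128 2 [ 0.5316 -0.2293  0.1297] [0.0015 0.0018]
   z 0.138 22 [ 0.5345 -0.2261  0.1432] [0.0149 0.0163]
   z 0.148 22 [ 0.5351 -0.2257  0.1528] [0.0126 0.016 ]
   z 0.158 23 [ 0.5352 -0.225   0.1627] [0.014  0.0139]
```

View pics/m7.png

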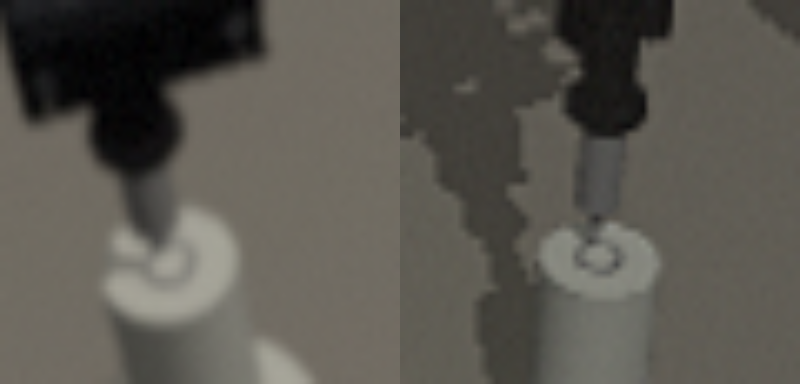

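The tip sits about 8 mm above the base and roughly over the ring (side crop: tip (597,225), ring (598,257); scene crop: tip (158,243), ring (172,265)). I'll press slowly and watch the force.

Emit:
step_arm([
  [15, [-0.7, 0.7, 2], [0, -0.4, 0]],
  [15, [-0.7, 0.7, 4], [0, -0.4, 0]],
  [15, [-0.7, 0.7, 6], [0, -0.4, 0]],
  [15, [-0.7, 0.7, 7], [0, -0.4, 0]],
  [15, [-0.7, 0.7, 7], [0, -0.4, 0]],
])

```text
t: 16.82
eef_pos: [0.5284, -0.2295, 0.2009]
tool_rot: [[0.709, -0.706, 0.003], [-0.706, -0.709, 0.003], [0.0, -0.004, -1.0]]
force: [0.1, 0.3, -0.1]
gripper_width: 0.0215
```

Emit:
step_arm([
  [15, [0, 0, 0], [0, 0, 0]],
  [15, [0, 0, 0], [0, 0, 0]],
  [15, [0, 0, 0], [0, 0, 0]],
  [15, [0, 0, 0], [0, 0, 0]],
])

```text
t: 17.15
eef_pos: [0.5284, -0.2295, 0.2011]
tool_rot: [[0.709, -0.706, 0.003], [-0.706, -0.709, 0.003], [0.0, -0.004, -1.0]]
force: [-0.5, 0.5, -1.3]
gripper_width: 0.0214
```

Emit:
step_arm([
  [15, [0, 0, 1], [0, 0, 0]],
  [15, [0, 0, 2], [0, 0, 0]],
  [15, [0, 0, 2], [0, 0, 0]],
  [15, [0, 0, 2], [0, 0, 0]],
])

```text
t: 17.48
eef_pos: [0.5285, -0.2295, 0.1992]
tool_rot: [[0.709, -0.706, 0.003], [-0.706, -0.709, 0.002], [0.0, -0.004, -1.0]]
force: [-0.4, 0.2, 0.7]
gripper_width: 0.0213
```

```bash
python3 rel.py 8
```

```text
0.021296295893250952 [-0.427341    0.16152372  0.73547091] [ 0.52850005 -0.22948374  0.19918447]
side base 148 530.0 -227.8 26.8 0.1138
side below collar 71
   z 0.118 8 [ 0.5293 -0.2239  0.1249] [0.0133 0.0091]
   z 0.128 17 [ 0.53   -0.2217  0.1335] [0.0139 0.0072]
   z 0.138 23 [ 0.5296 -0.222   0.1432] [0.0168 0.0109]
   z 0.148 23 [ 0.53   -0.2224  0.1527] [0.0166 0.011 ]
scene base 225 529.1 -231.0 26.3 0.1159
scene below collar 88
   z 0.118 27 [ 0.5314 -0.2264  0.1188] [0.0368 0.0468]
   z 0.128 17 [ 0.5329 -0.2246  0.1335] [0.014  0.0115]
   z 0.138 24 [ 0.5328 -0.2249  0.1423] [0.0129 0.014 ]
   z 0.148 20 [ 0.534  -0.225   0.1526] [0.0102 0.017 ]
```

Emit:
step_arm([
  [15, [0, 0, 1], [0, 0, 0]],
  [15, [0, 0, 2], [0, 0, 0]],
  [15, [0, 0, 3], [0, 0, 0]],
  [15, [0, 0, 4], [0, 0, 0]],
  [15, [0, 0, 4], [0, 0, 0]],
])

```text
t: 18.0
eef_pos: [0.5285, -0.2295, 0.195]
tool_rot: [[0.709, -0.706, 0.003], [-0.706, -0.709, 0.002], [0.0, -0.004, -1.0]]
force: [0.7, 0.4, 1.6]
gripper_width: 0.0213
```

Emit:
step_arm([
  [15, [0, 0, 0], [0, 0, 0]],
  [15, [0, 0, 0], [0, 0, 0]],
  [15, [0, 0, 0], [0, 0, 0]],
  [15, [0, 0, 0], [0, 0, 0]],
  [15, [0, 0, 0], [0, 0, 0]],
])

```text
t: 18.42
eef_pos: [0.5285, -0.2295, 0.1951]
tool_rot: [[0.709, -0.706, 0.003], [-0.706, -0.709, 0.003], [0.0, -0.004, -1.0]]
force: [-0.6, 0.2, 2.5]
gripper_width: 0.0211
```

```bash
python3 rel.py 9; python3 - <<'E'
from h import *
F=[]
for i in range(8): eyes.get_image("wrist");F.append(observe()["force"])
print(np.mean(F,0),np.std(F,0),observe()["t"])
E
```

```text
0.021145961411221277 [-0.55801585  0.23138309  2.45677386] [ 0.52850319 -0.22945458  0.19513131]
side base 135 531.3 -228.9 27.5 0.1136
side below collar 69
   z 0.122 17 [ 0.53   -0.2214  0.1265] [0.0165 0.0111]
   z 0.132 24 [ 0.5301 -0.222   0.1367] [0.016  0.0121]
   z 0.142 23 [ 0.5296 -0.2232  0.1467] [0.0167 0.0099]
   z 0.152 5 [ 0.5278 -0.2202  0.1544] [0.0131 0.0086]
scene base 218 528.4 -228.9 25.4 0.1158
scene below collar 82
   z 0.118 28 [ 0.532  -0.227   0.1217] [0.0381 0.041 ]
   z 0.128 19 [ 0.5323 -0.2251  0.1325] [0.0123 0.0133]
   z 0.138 23 [ 0.5332 -0.2249  0.1431] [0.0124 0.0149]
   z 0.148 12 [ 0.5336 -0.2242  0.1508] [0.0095 0.0105]
[-0.66631031 -0.11688423  1.38083861] [0.38480851 0.29316517 0.79558893] 18.9167
```

View pics/m9.png

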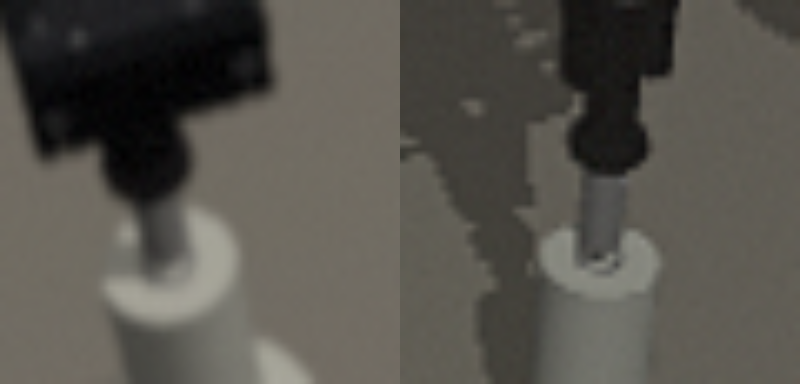

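Force has risen by about 2.5 N, which means roughly 5 mm of plunger travel. The tip is at the ring in both views (side crop (602,265), scene crop (170,270)). Handing in.

```bash
python3 -c "
from h import *
print(workorder.hand_in())"
```

```text
the job is handed in; nothing more can be done
None
```

I set the beaker mouth-down over the peg and let it go. I then lifted the gauge and handed the job in with its tip still pressed on the beaker's base, at about 19 s of the 64 s allowed. The hand-in reports no verdict, so this rests on my own last checks.

| Check | Reading | Wanted |
|---|---|---|
| Beaker against the foot | Base centre 1–2 mm from the foot centre, base at z ≈ 0.115 m | Rim within 14 mm sideways and 5 mm in height |
| Gauge axis against base centre | 1–2 mm | Tip within 7.5 mm |
| Tool tilt | about 0.2°; gauge looks upright | Gauge within 8° |
| Push on the base | about 2.5 N, roughly 5 mm in (estimated from force and height) | 0.8–7 N, 2.5–10.5 mm |
| Grip on the gauge | 21 mm opening, steady | Held |

- **Noise:** The single force readings vary by about 0.8 N, so I averaged eight of them. The side and scene cameras differ by 1–3 mm on the base centre.
- **Disagreed:** My fit of the arm's link lengths missed by 20–30 mm, so I used it only as a rough guide to which poses could be reached.
- **Not checked:** I kept clear of the bottle, tip box and tube rack, but did not measure their positions again at the end.

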